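# Slide a board carrier home by feel and weight it down

## Robot

A 6-joint arm with a two-finger parallel gripper is mounted at the origin on the work surface. World frame = base frame: x ahead of the robot, y to its left, z up, the work surface at z = 0. Lengths are in m, angles in rad, forces in N, time in s.
With the tool pointing down it reaches from about 0.225 to 0.875 m from the base axis. Payload 3.4 kg.
Tool frame: the origin (TCP) lies midway between the tips of the shut fingers; the grasp point (between the pads) lies 19 mm behind it (manip.pinch_z is the z of the grasp point in the tool frame, in m); z points along the fingers, x is the direction in which the jaws open and shut, and the axes are right-handed (so a half turn about z gives the same grasp; the last joint's range is limited). The gripper opens to 85 mm and grips with 20 to 120 N. Pads are 22 mm wide; open, the fingers measure 114 mm over their backs; the gripper's body (76 mm by 85 mm) begins 54 mm behind the grasp point. The pads swing forward as they close: fully open they stand 13 mm farther back than shut.
Start: joints at [1.184, 0.276, 1.505, -0, 1.361, -0.121], TCP at [0.151, 0.555, 0.231] pointing down, gripper open.
Joint ranges: [-2.89, 2.89], [-0.75, 2.08], [0.22, 2.7], [-1.18, 4.32], [0.11, 2.71], [-2.7, 2.7]. Speed limits (rad/s): [2.57, 2.57, 3.14, 3.14, 3.14, 3.14].

## Interface

Orientations are given as a unit quaternion [w, x, y, z].
In Python, from rig import manip gives the robot as it stands. The module is installed in compiled form; this text tells all that it offers.
- The arm moves only by the tool drive_tool, never from a script. Its argument "steps" is a list of rows, each a list of 5 numbers: the shift along the tool's x, y, z in mm, then the turn about the tool's z in rad, then the gripper command: -1 is shut, 1 is fully open, values between are in proportion. A call has 1 to 5 rows; each row is the pose to reach, as a shift and turn from the pose measured when the call began, along the tool's axes at that moment; what a row does not reach only later rows make up. A row lasts 1/10 s, in which the tool goes at most 50 mm and 8.59 degrees, less where a joint would pass 70% of its speed; a pose out of reach is approached as far as the arm can. A call with a gripper value outside its range is refused whole. The fingers move at their own pace and stop on an object; "squeeze" is the grip in N (left out, the last holds). Time passes only in rows, so rows that repeat a pose let the fingers close. It gives the time, the measured TCP pose, the force and the opening at its end, in the units of the state.
- manip.get_state(): the state, without advancing time (a new reading comes with each control period).
- manip.get_image(name): name is "scene" or "top" or "wrist"; returns the picture (400x640x3 uint8, blue, green, red); there is no depth.
- manip.get_calibration(name): a dict with "camera_matrix" (3x3 intrinsics, pixels), "distortion" ([k1, k2, p1, p2, k3] as OpenCV has them; the pictures are not rectified), "rvec" (rotation vector, rad) and "tvec" (3), from world to camera coordinates, as OpenCV has them. Camera axes: x right, y down, z forward; pixel columns grow to the right and rows downward; lengths in m; the calibration is good to about 2 mm. A picture is of the moment at which its call begins: read the wrist's pose just before it. get_calibration takes no time and is no camera call; for the wrist camera it gives the pose at the moment of the call.
- manip.sign_off(): hands the job in, once; it reports no verdict.
Trained networks look in the newest picture that a camera, given by its name, has taken for a name from the list of things; names that differ only in an ending like _2 or _b are one class to them, and where a whole thing is asked for, a point or a joint stands for the part that bears it (a point fixed in the world has none). Each returns a list of dicts, best first, with "conf" (0 to 1); they miss things now and then, are a little off and sometimes report something else, mostly with a low value. They report only what shows in the picture. A call takes as long as a camera call. They do not tell look-alikes from the thing itself.
- manip.masks_of(camera, name): "pixels" (400x640 bool, what is visible of it) and "location" ([column, row] in pixels, amid what is visible of it).
The state is a dict: "clock": time; "qpos": joint angles; "qd": joint speeds; "effort": joint torques, N m; "position": TCP position; "ee_rot": TCP orientation; "contact_force": force on the tool from outside, world axes, zero at the start; "moment": the same for the moment, N m; "width": finger opening in m.
Only numpy, scipy, OpenCV 4.12 (cv2) and the standard library are available. Lean on these libraries where they do the work, as an engineer would, in place of code of your own. Each camera call takes 0.05 s, during which the arm holds its last target.

## Task

Lay the board carrier in the channel of the contact jig, board end towards the hood, and slide it in under the hood until you feel it come up against the stop hidden inside, without ramming it. Then slip the large slotted weight and, on top of it, the small one sideways onto the carrier's stem, with the small weight's slot facing the opposite way to the large one's. Leave the carrier fully home and everything else on the desk where it is.

Things in the scene. Friction and masses are not known exactly. Their poses are not given: they have to be found in the camera images.
- carrier: Board carrier, 0.5-0.7 kg, starting flat on the desk: aluminium plate 160 x 70 x 12 mm with a green board on its front part. Origin: underside, below the stem. +x points to the board end (nose), 105 mm ahead; tail 55 mm behind; z up. A crossbar, top 24 mm above the underside, lies 39-53 mm behind the origin.
- carrier_boss (a point): Where the weights rest: centre of the top of the carrier's round boss (44 mm diameter), 36 mm above the origin. From it rises the steel stem, 8 mm diameter, 46 mm long up to the knob.
- carrier_knob (a point): Centre of the carrier's black square knob on top of the stem, 88 mm above the origin: 28 x 28 mm, sides along carrier x and y, 12 mm high. The carrier is picked up and slid by it.
- jig: Contact jig, fixed. Origin: underside, on the channel's centre line, at the hood's mouth; +x is the way the carrier slides in; z up. Open channel from x = -185 to 0 mm, open at the -x end: floor 10 mm above the desk, 76 mm between side rails, whose lips slope outward (27 mm high, 97 mm wide over all).
- jig_mouth (a point): Hood mouth, at channel floor level, 10 mm above the jig's origin. Grey hood reaches 125 mm beyond, 96 mm wide, roof underside 30 mm, top 34 mm above the desk (46 mm at a black box on it). Inside, unseen and placed differently each time, a rigid stop meets the carrier's nose 24 to 69 mm past the mouth. Pushing on it with over 60 N counts as ramming.
- contact (a joint): Travel in m of the light spring contact in front of the hidden stop: 0 = free, about 0.008 = carrier hard against the stop (the contact stands 8 mm proud of the stop and pushes back with under 1 N, less than the carrier's own friction).
- large_weight: Large slotted steel weight, 0.45 kg, flat on the desk: disc of 90 mm diameter, 16 mm thick, with two parallel flats 64 mm apart (at y = +-32 mm, 63 mm long). Origin: centre of the underside, where the stem should stand. A 14 mm wide slot runs from 6 mm behind the origin along +x out through the rim.
- large_weight_mouth (a point): Mouth of the large weight's slot: on the rim, 45 mm from the disc's centre along its +x, at half thickness.
- small_weight: Small slotted steel weight, 0.28 kg: like the large one but 72 mm diameter, flats 50 mm apart (each 52 mm long), 16 mm thick, slot 14 mm wide along +x. Origin: centre of the underside. Starts flat on the desk.
- small_weight_mouth (a point): Mouth of the small weight's slot: on the rim, 36 mm from the disc's centre along its +x, at half thickness.
- iron_stand: Bystander: soldering iron stand, black base 100 x 170 mm with a wire coil up to 150 mm high; origin at the centre of the underside.
- pump: Bystander: solder sucker, round, 24 mm diameter, 225 mm long along its x, lying.
- reel: Bystander: grey reel, 64 mm diameter, 50 mm high; origin under its centre.
- jar: Bystander: jar with black cap, 60 mm diameter, 85 mm high; origin under its centre.
- meter: Bystander: yellow multimeter, 150 x 80 x 35 mm, lying; origin under its centre.
- driver: Bystander: screwdriver, 170 mm long, lying.
Not all that is in view belongs to the job. Leave any turquoise look-alike of the small_weight alone. Leave any red look-alike of the large_weight alone.

How it is judged:
On the way, in this order (a step that is already met when the one before it is completed fails the run):
1. the carrier lies flat in the channel (y of carrier in the frame of jig between -0.006 and 0.006 m and z of carrier in the frame of jig between 0.007 and 0.0135 m and x of carrier in the frame of jig between -0.16 and -0.02 m and angle between the x axis of carrier and the x axis of jig, either way round below 0.08 rad and angle between carrier's own z axis and vertical below 0.05 rad), for 0.1 s.
2. the carrier is home against the hidden stop (all of step 1 and value of joint contact above 0.0035 m), for 0.2 s.
3. the large weight rests on the boss around the stem (all of step 2 and horizontal distance between large_weight and carrier below 0.007 m and angle between large_weight's own z axis and vertical below 0.06 rad and z of large_weight in the frame of carrier between 0.033 and 0.039 m), for 0.2 s.
4. the small weight rests on the large one, its slot turned to the opposite side (all of step 3 and horizontal distance between small_weight and carrier below 0.007 m and angle between small_weight's own z axis and vertical below 0.06 rad and z of small_weight in the frame of carrier between 0.049 and 0.055 m and x of large_weight_mouth in the frame of small_weight between -0.2 and -0.0225 m), for 0.2 s.
At the end, for the whole second after the job is handed in: Carrier flat in the channel (6 mm off centre at most), home at the hidden stop (contact pressed over 3.5 mm); large weight flat on the boss, small one flat on it, each within 7 mm of the stem; slots opposite within 60 degrees; all at rest (all of step 4 and linear speed of each of carrier, large_weight, small_weight below 0.02 m/s); the robot touches nothing.
It fails at once if the carrier is rammed against the stop (over 60 N while sliding it home, before any weight is on) (contact force between carrier and jig above 60 N and value of joint contact above 0.006 m and horizontal distance between large_weight and carrier above 0.08 m).
It fails at once if a bystander is displaced by more than 30 mm (distance of any of iron_stand, pump, reel, jar, meter, driver from where it was at the start of the episode above 0.03 m).
It also fails if it takes over 72 s, if anything falls off the work surface, if the arm or the gripper's body presses on something with over 40 N, if the wrist force passes 120 N, or if a joint passes its speed limit or range.

## Working session

There is one attempt and no reset: what is moved stays moved. The work goes in short steps, Python scripts to look and compute and a tool call to move; the robot and the scene stay as the last step left them, time stands still between calls to the robot, and variables do not carry over. Pictures are saved under pics/ and viewed, and the job is handed in when it is done.

Besides the shell and the picture viewer there is one more tool, called after ">>>" as a command line: name --pt "numbers of a row" for each row, then --argument value for the rest. drive_tool: Moves the arm, as the interface text tells. Its arguments: {"type":"object","properties":{"steps":{"type":"array","items":{"type":"array","items":{"type":"number"}}},"squeeze":{"type":"number"}},"required":["steps"]}

```bash
mkdir -p pics
python3 - <<'E'
from rig import manip
import cv2
for n in ["scene","top","wrist"]:
    im=manip.get_image(n); cv2.imwrite(f"pics/{n}0.png",im)
    c=manip.get_calibration(n); print(n,c)
print(manip.get_state(), manip.pinch_z)
E
```

```text
scene {'camera_matrix': array([[448.95565717,   0.        , 318.7986624 ],
       [  0.        , 448.95565717, 199.51586725],
       [  0.        ,   0.        ,   1.        ]]), 'distortion': array([0.02653521, 0.        , 0.        , 0.        , 0.        ]), 'rvec': array([ 1.78621517,  2.06984555, -0.56959464]), 'tvec': array([ 0.04334178, -0.47586327,  1.62755984])}
top {'camera_matrix': array([[407.62693564,   0.        , 316.88976914],
       [  0.        , 407.62693564, 206.66711584],
       [  0.        ,   0.        ,   1.        ]]), 'distortion': array([0.02509603, 0.        , 0.        , 0.        , 0.        ]), 'rvec': array([ 2.11451573, -2.16081268,  0.22616635]), 'tvec': array([0.04001938, 0.62931841, 1.02848718])}
wrist {'camera_matrix': array([[283.65183673,   0.        , 319.51707775],
       [  0.        , 283.65183673, 196.3950732 ],
       [  0.        ,   0.        ,   1.        ]]), 'distortion': array([-0.01680749,  0.        ,  0.        ,  0.        ,  0.        ]), 'rvec': array([-2.27503102, -1.73984368, -0.28835517]), 'tvec': array([-0.57475826, -0.04326471,  0.37932197])}
{'clock': 0.15, 'qpos': array([ 1.18400332e+00,  2.76429914e-01,  1.50581257e+00, -1.24434051e-05,
        1.36069652e+00, -1.20967703e-01]), 'qd': array([-0.00232067, -0.00311313, -0.00256385,  0.00098307,  0.00079852,
        0.00102995]), 'effort': array([ 1.02946483e-04, -4.17149341e+01, -2.46031183e+01, -3.09738116e-04,
        7.65859731e-03,  5.77369576e-06]), 'position': array([0.1509028 , 0.55445109, 0.23066159]), 'ee_rot': array([ 3.46437205e-04,  7.94576174e-01,  6.07164105e-01, -5.77217552e-04]), 'contact_force': array([-0.36278435,  0.07280611,  0.18219432]), 'moment': array([ 0.00486229,  0.05302082, -0.03741697]), 'width': 0.08537055633441683} -0.0187
```

View pics/scene0.png

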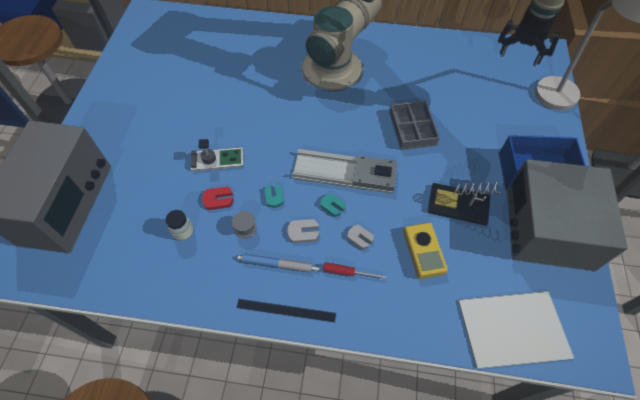

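View pics/top0.png

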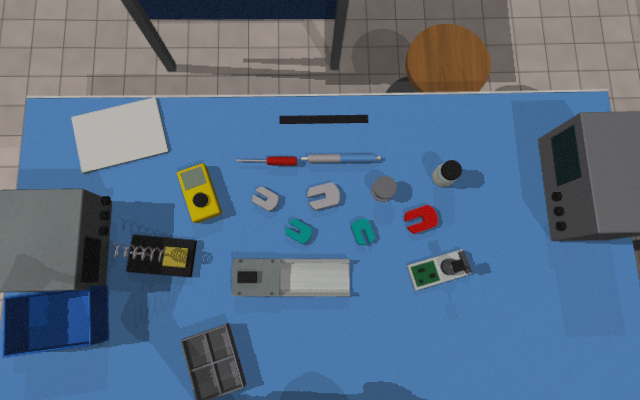

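View pics/wrist0.png

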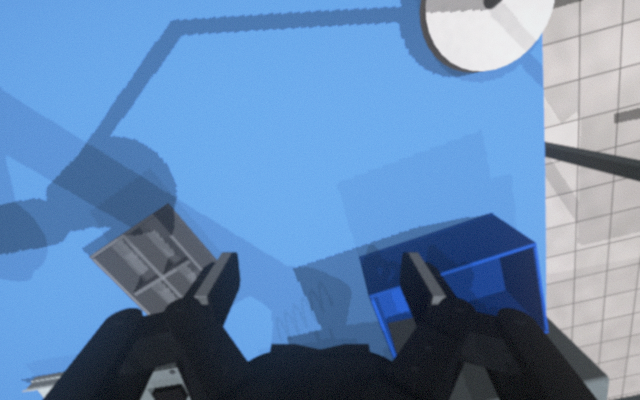

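```bash
cat > h.py <<'E'
from rig import manip
import numpy as np, cv2
def cal(n):
    c=manip.get_calibration(n); return c
def ray(c,px):
    R,_=cv2.Rodrigues(np.array(c["rvec"],float)); t=np.array(c["tvec"],float).reshape(3)
    u=cv2.undistortPoints(np.array(px,float).reshape(-1,1,2),c["camera_matrix"],np.array(c["distortion"])).reshape(-1,2)
    d=np.c_[u,np.ones(len(u))]@R; o=-R.T@t
    return o,d
def back(c,px,z):
    o,d=ray(c,px); s=(z-o[2])/d[:,2]; return o+d*s[:,None]
def proj(c,P):
    return cv2.projectPoints(np.array(P,float).reshape(-1,3),np.array(c["rvec"],float),np.array(c["tvec"],float),c["camera_matrix"],np.array(c["distortion"]))[0].reshape(-1,2)
E
python3 - <<'E'
from h import *
import pickle
out={}
for cam in ["top","scene"]:
    manip.get_image(cam); c=cal(cam)
    names=["carrier","jig","large_weight","small_weight","carrier_knob","jig_mouth","large_weight_mouth","small_weight_mouth"]
    if cam=="top": names+=["iron_stand","pump","reel","jar","meter","driver"]
    for n in names:
        try: r=manip.masks_of(cam,n)
        except Exception as e: print(n,e); continue
        out[cam,n]=r
        for q in r: print(cam,n,round(q["conf"],2),q["location"],q["pixels"].sum(),back(c,[q["location"]],0.012)[0].round(3))
pickle.dump(out,open("m.pkl","wb")); print(manip.get_state()["clock"])
E
```

```text
top carrier 0.74 [439.2, 270.7] 1518 [ 0.456 -0.302  0.012]
top jig 0.75 [289.5, 276.7] 4392 [0.449 0.103 0.012]
top large_weight 0.79 [324.4, 194.6] 615 [0.672 0.003 0.012]
top large_weight 0.77 [425.0, 213.5] 565 [ 0.613 -0.275  0.012]
top small_weight 0.77 [268.5, 195.1] 414 [0.674 0.159 0.012]
top small_weight 0.72 [296.4, 232.6] 420 [0.567 0.083 0.012]
top small_weight 0.56 [357.4, 228.6] 388 [ 0.575 -0.085  0.012]
top small_weight 0.4 [197.8, 192.2] 1685 [0.686 0.354 0.012]
top carrier_knob 0.92 [441.5, 268.2] 1566 [ 0.462 -0.309  0.012]
top jig_mouth 0.75 [290.2, 277.4] 4301 [0.447 0.101 0.012]
top large_weight_mouth 0.88 [427.1, 217.3] 593 [ 0.603 -0.28   0.012]
top large_weight_mouth 0.58 [322.1, 192.5] 637 [0.678 0.009 0.012]
top small_weight_mouth 0.82 [266.2, 200.7] 355 [0.658 0.165 0.012]
top small_weight_mouth 0.78 [297.5, 232.4] 481 [0.568 0.08  0.012]
top small_weight_mouth 0.77 [361.6, 231.1] 468 [ 0.568 -0.096  0.012]
top iron_stand 0.78 [155.9, 257.6] 2680 [0.508 0.459 0.012]
top pump 0.73 [340.4, 154.5] 529 [ 0.788 -0.046  0.012]
top meter 0.59 [199.6, 192.2] 1669
[... 596 characters left out ...]
[0.574 0.074 0.012]
scene small_weight 0.69 [275.6, 197.5] 314 [ 0.573 -0.089  0.012]
scene small_weight 0.55 [244.3, 222.1] 543 [ 0.667 -0.162  0.012]
scene carrier_knob 0.63 [212.7, 160.2] 1091 [ 0.469 -0.309  0.012]
scene carrier_knob 0.25 [245.1, 224.1] 519 [ 0.673 -0.158  0.012]
scene jig_mouth 0.76 [343.3, 169.1] 3273 [0.442 0.098 0.012]
scene large_weight_mouth 0.9 [301.6, 230.4] 627 [0.67  0.006 0.012]
scene large_weight_mouth 0.79 [216.5, 198.5] 612 [ 0.602 -0.261  0.012]
scene small_weight_mouth 0.87 [357.6, 237.0] 369 [0.667 0.165 0.012]
scene small_weight_mouth 0.72 [274.7, 196.7] 319 [ 0.571 -0.092  0.012]
scene small_weight_mouth 0.68 [330.2, 205.8] 392 [0.578 0.075 0.012]
1.35
```

```bash
cat >> h.py <<'E'
from scipy.optimize import minimize
from scipy.spatial import ConvexHull
def prism(poly,z0,z1): 
    return ("p",np.array(poly,float),z0,z1)
def rect(x0,x1,y0,y1): return [[x0,y0],[x1,y0],[x1,y1],[x0,y1]]
def circ(r,n=24): 
    a=np.linspace(0,2*np.pi,n,endpoint=False); return np.c_[r*np.cos(a),r*np.sin(a)]
def weightpolys(r,f):
    # convex strips decomposition around slot (x>-6, |y|<7)
    def strip(ya,yb,xmin=None,xmax=None):
        ys=np.linspace(ya,yb,8); xr=np.sqrt(r*r-ys**2)
        return [[x if xmax is None else xmax,y] for x,y in zip(xr,ys)]+[[-x,y] for x,y in zip(xr[::-1],ys[::-1])]
    return [strip(7,f),strip(-f,-7),strip(-7,7,xmax=-6)]
def model(name):
    if name=="large_weight": return [prism(p,0,.016) for p in [np.array(q)/1000 for q in weightpolys(45,32)]]
    if name=="small_weight": return [prism(p,0,.016) for p in [np.array(q)/1000 for q in weightpolys(36,25)]]
    if name=="carrier": return [prism(rect(-.055,.105,-.035,.035),0,.012),prism(circ(.022),.012,.036),prism(circ(.004),.036,.082),prism(rect(-.014,.014,-.014,.014),.082,.094),prism(rect(-.053,-.039,-.035,.035),.012,.024)]
    if name=="jig": return [prism(rect(-.185,0.,-.0485,.0485),0,.010),prism(rect(-.185,0,.040,.0485),0,.027),prism(rect(-.185,0,-.0485,-.040),0,.027),prism(rect(0,.125,-.048,.048),0,.034)]
S=4
def render(c,mdl,pose,z0,off,size):
    x,y,a=pose; ca,sa=np.cos(a),np.sin(a); im=np.zeros(size,np.uint8)
    for _,p,za,zb in mdl:
        q=p@np.array([[ca,sa],[-sa,ca]])+[x,y]
        top=proj(c,np.c_[q,np.full(len(q),zb+z0)]); bot=proj(c,np.c_[q,np.full(len(q),za+z0)])
        # prism silhouette: union of top,bottom and side quads
        polys=[top,bot]+[np.array([top[i],top[(i+1)%len(q)],bot[(i+1)%len(q)],bot[i]]) for i in range(len(q))]
        for P in polys:
            cv2.fillPoly(im,[np.round(((P-off+.5)*S-.5)*16).astype(np.int32)],255,shift=4)
    return cv2.resize(im,(size[1]//S,size[0]//S),interpolation=cv2.INTER_AREA).astype(float)/255
def fit(name,obs,p0,z0=0,steps=(.01,.01,.2)):
    """obs: list of (calib,mask full img float)"""
    mdl=model(name); dat=[]
    for c,m in obs:
        ys,xs=np.nonzero(m>0.5); x0,x1,y0,y1=max(xs.min()-15,0),xs.max()+15,max(ys.min()-15,0),ys.max()+15
        dat.append((c,m[y0:y1,x0:x1].astype(float),np.array([x0,y0],float)))
    def f(p):
        t=0
        for c,m,o in dat:
            r=render(c,mdl,p,z0,o,(m.shape[0]*S,m.shape[1]*S)); t+=np.abs(r-m).sum()/m.sum()
        return t
    best=None
    for k in range(2):
        p=best.x if best is not None else np.array(p0,float)
        sim=np.array([p]+[p+np.eye(3)[i]*steps[i]/(1+3*k) for i in range(3)])
        best=minimize(f,p,method="Nelder-Mead",options=dict(initial_simplex=sim,xatol=1e-5,fatol=1e-5,maxiter=200))
    return best.x,best.fun
E
python3 - <<'E'
from h import *
import pickle
out=pickle.load(open("m.pkl","rb"))
G={"large_weight":(.67,.005),"small_weight":(.667,.163),"carrier":(.46,-.28),"jig":(.45,.1)}
obs={}
for n,(x,y) in G.items():
    obs[n]=[]
    for cam in ["top","scene"]:
        c=cal(cam); t=proj(c,[[x,y,.012]])[0]
        q=min([q for q in out[cam,n] if q["conf"]>.3],key=lambda q:np.hypot(*(np.array(q["location"])-t)))
        obs[n].append((c,q["pixels"]))
for n,(x,y) in G.items():
    inits=np.arange(0,2*np.pi,np.pi/4) if "weight" in n else [np.pi/2]
    res=[fit(n,obs[n],(x,y,a)) for a in inits]
    b=min(res,key=lambda r:r[1]); print(n,b[0].round(4),round(b[1],3))
    for o in obs[n]:
        pass
    for i,cam in ((0,"top"),(1,"scene")): print("  ",cam,*[v for v in [fit(n,[obs[n][i]],b[0])]][0])
ims=[]
for cam in ["top","scene"]:
    im=cv2.imread(f"pics/{cam}0.png"); c=cal(cam)
    p=[proj(c,[[x,y,0.01]])[0] for x,y in G.values()]
    for n,(x,y) in G.items():
        q=proj(c,[[x,y,.01]])[0].astype(int); s=45
        k=cv2.resize(im[max(q[1]-s,0):q[1]+s,q[0]-s:q[0]+s],(200,200),interpolation=cv2.INTER_CUBIC); ims.append(k)
cv2.imwrite("pics/crops.png",np.vstack([np.hstack(ims[:4]),np.hstack(ims[4:])]))
E
```

```text
large_weight [0.6692 0.0082 1.8066] 0.203
   top [0.67033552 0.00816722 1.7990696 ] 0.06832456559859716
   scene [0.66722345 0.00796713 1.79946559] 0.0898003779825183
small_weight [0.6649 0.1699 1.0488] 0.216
   top [0.6653426  0.16968863 1.0482521 ] 0.09938429478071421
   scene [0.66366618 0.17045712 1.03554776] 0.08746965452847805
carrier [ 0.4661 -0.3239  1.8495] 0.181
   top [ 0.46778038 -0.32735328  1.84437695] 0.06919062750264796
   scene [ 0.46500754 -0.32313326  1.84946047] 0.07085692906824481
jig [0.4493 0.1295 1.5452] 0.062
   top [0.44930576 0.12941486 1.54325228] 0.019129254616236296
   scene [0.4481327  0.13033182 1.54941751] 0.03884226036018302
```

View pics/crops.png

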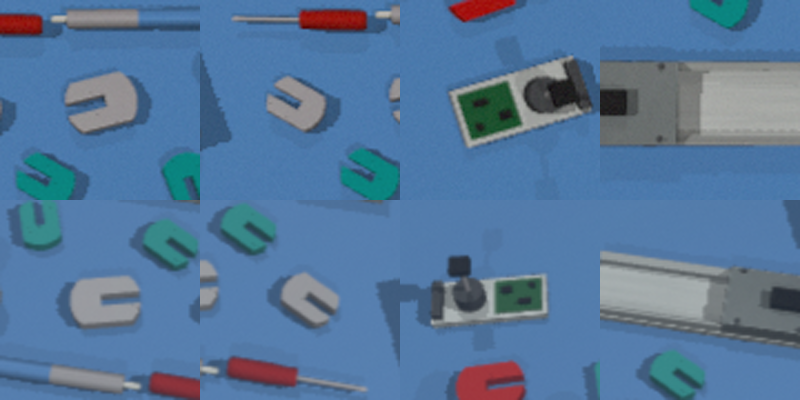

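```bash
cat >> h.py <<'E'
from scipy.spatial.transform import Rotation as Rn
def toolR(s=None):
    s=s or manip.get_state(); w,x,y,z=s["ee_rot"]; return Rn.from_quat([x,y,z,w]).as_matrix()
def delta(pos,yaw=None,s=None):
    s=s or manip.get_state(); R=toolR(s); d=R.T@(np.array(pos)-s["position"])*1000
    t=None
    cur=np.arctan2(R[1,0],R[0,0])
    if yaw is not None:
        t=(cur-yaw+np.pi)%(2*np.pi)-np.pi  # turn about tool z (down)
    print("clock",round(s["clock"],2),"pos",s["position"].round(4),"yaw",round(cur,4),"F",s["contact_force"].round(1),"w",round(s["width"],4),"q6",round(s["qpos"][5],2),"zaxis",R[:,2].round(3))
    print("shift mm",d.round(1),"turn",None if t is None else round(t,3))
E
python3 - <<'E'
from h import *
s=manip.get_state(); R=toolR(s); c=cal("wrist"); Rc,_=cv2.Rodrigues(c["rvec"]); o=-Rc.T@c["tvec"]
print("cam in tool",R.T@(o-s["position"])*1000, "fwd",R.T@Rc[2],"right",R.T@Rc[0])
delta([.466,-.324,.25],.28)
E
```

```text
cam in tool [   0.46697602  -82.46524771 -141.26302765] fwd [-4.38812693e-05  3.24663187e-01  9.45829696e-01] right [ 9.99999822e-01 -5.48737719e-04  2.34752830e-04]
clock 1.35 pos [0.1511 0.5549 0.2314] yaw 1.305 F [0.5 0.4 0.3] w 0.0854 q6 -0.12 zaxis [ 0.  0. -1.]
shift mm [-765.2  534.7  -18.8] turn 1.025
```

>>> drive_tool --pt "-765 535 -20 1.025 1" --pt "-765 535 -20 1.025 1" --pt "-765 535 -20 1.025 1" --pt "-765 535 -20 1.025 1" --pt "-765 535 -20 1.025 1" --squeeze 60

```text
clock: 1.85
position: [0.2357, 0.3178, 0.2368]
ee_rot: [-0.0, 0.962, 0.272, 0.0]
contact_force: [1.5, 0.3, -0.5]
width: 0.0855
```

```bash
python3 -c "
from h import *
delta([.466,-.324,.25],.28)"
```

```text
clock 1.85 pos [0.2357 0.3178 0.2368] yaw 0.55 F [ 1.5  0.3 -0.5] w 0.0855 q6 0.21 zaxis [ 0.001  0.    -1.   ]
shift mm [-139.1  667.6  -13.2] turn 0.27
```

```bash
python3 -c "
from h import *
delta([.449,-.0,.27],-.026)"
```

```text
clock 1.85 pos [0.2357 0.3178 0.2368] yaw 0.55 F [ 1.5  0.3 -0.5] w 0.0855 q6 0.21 zaxis [ 0.001  0.    -1.   ]
shift mm [ 15.7 382.5 -33.1] turn 0.576
```

>>> drive_tool --pt "15 382 -33 0.576 1" --pt "15 382 -33 0.576 1" --pt "15 382 -33 0.576 1" --pt "15 382 -33 0.576 1" --pt "15 382 -33 0.576 1"

```text
clock: 2.35
position: [0.3742, 0.1104, 0.2589]
ee_rot: [-0.0, 1.0, -0.014, 0.001]
contact_force: [0.9, 1.0, -0.5]
width: 0.0851
```

>>> drive_tool --pt "0 130 0 0.0 1" --pt "0 130 0 0.0 1" --pt "0 130 0 0 1" --pt "0 130 0 0 1"

```text
clock: 2.75
position: [0.3706, -0.0231, 0.2589]
ee_rot: [0.001, 1.0, -0.017, 0.002]
contact_force: [-0.3, 0.7, -0.1]
width: 0.0853
```

Run:
```python
from h import *
delta([.449,-.0,.27],-.026)
c=cal("wrist"); im=manip.get_image("wrist"); cv2.imwrite("pics/w1.png",im)
r=manip.masks_of("wrist","jig")
for q in r: print(q["conf"],q["location"],q["pixels"].sum())
np.save("jm.npy",r[0]["pixels"]); import pickle; pickle.dump(c,open("jc.pkl","wb"))
print(proj(c,[[.4493,.1295,.034],[.4493-.048,.1295,.034],[.4493+.048,.1295,.034]]))
```

```text
clock 2.75 pos [ 0.3706 -0.0231  0.2589] yaw -0.0347 F [-0.3  0.7 -0.1] w 0.0853 q6 -0.22 zaxis [ 0.003 -0.001 -1.   ]
shift mm [ 77.6 -25.8 -10.9] turn -0.009
0.75 [550.4, 338.7] 347
0.72 [375.9, 84.7] 14716
[[381.68895933  33.59748299]
 [339.85303064  35.05385189]
 [423.47371782  32.26367652]]
```

View pics/w1.png

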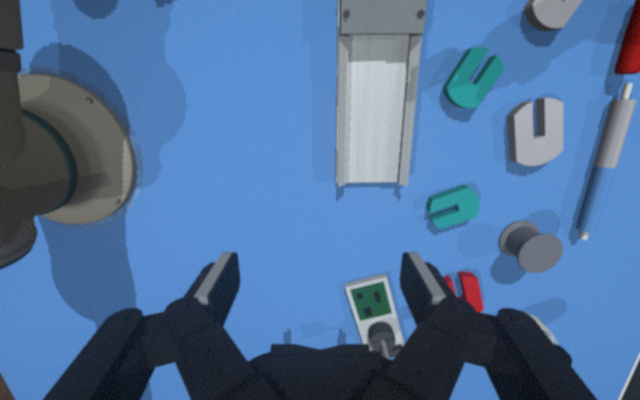

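Run:
```python
from h import *
import pickle
c=pickle.load(open("jc.pkl","rb"))
im=cv2.imread("pics/w1.png")
def jp(x,y,z,P=(.4493,.1295,1.5452)):
    ca,sa=np.cos(P[2]),np.sin(P[2]); return [P[0]+ca*x-sa*y,P[1]+sa*x+ca*y,z]
for z in (.027,):
    L=[jp(0,-.0485,z),jp(-.185,-.0485,z),jp(-.185,.0485,z),jp(0,.0485,z)]
    cv2.polylines(im,[np.round(proj(c,L)*16).astype(int)],True,(0,0,255),1,shift=4)
L=[jp(0,-.038,.01),jp(-.185,-.038,.01),jp(-.185,.038,.01),jp(0,.038,.01)]
cv2.polylines(im,[np.round(proj(c,L)*16).astype(int)],True,(0,255,0),1,shift=4)
for n,z0,P in (("large_weight",.016,(.6692,.0082,1.8066)),("small_weight",.016,(.6649,.1699,1.0488))):
    for _,p,a,b in model(n):
        ca,sa=np.cos(P[2]),np.sin(P[2]); q=p@np.array([[ca,sa],[-sa,ca]])+P[:2]
        cv2.polylines(im,[np.round(proj(c,np.c_[q,np.full(len(q),.016)])*16).astype(int)],True,(0,0,255),1,shift=4)
cv2.imwrite("pics/w1o.png",cv2.resize(im[0:200,320:600],None,fx=2.8,fy=2.8,interpolation=cv2.INTER_CUBIC))
```

```text
(no output)
```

View pics/w1o.png

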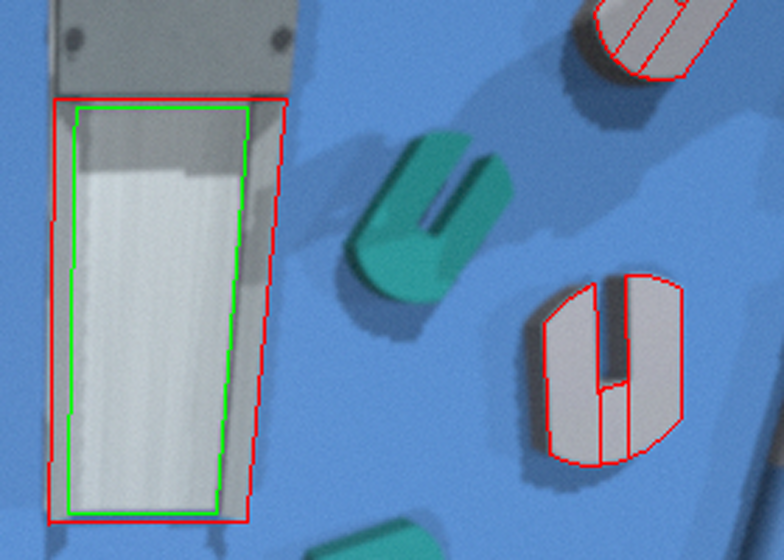

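```bash
python3 -c "
from h import *
delta([.466,-.324,.22],.28)"
```

```text
clock 2.85 pos [ 0.3704 -0.0198  0.2588] yaw -0.031 F [-0.3  0.5 -0.1] w 0.0855 q6 -0.21 zaxis [ 0.003  0.002 -1.   ]
shift mm [104.9 301.1  38.6] turn -0.311
```

>>> drive_tool --pt "105 301 38 -0.311 1" --pt "105 301 38 -0.311 1" --pt "105 301 38 -0.311 1" --pt "105 301 38 -0.311 1" --pt "105 301 38 -0.311 1"

```text
clock: 3.35
position: [0.4425, -0.2433, 0.2306]
ee_rot: [-0.001, 0.99, 0.141, 0.002]
contact_force: [1.2, -0.2, 1.0]
width: 0.0852
```

```bash
python3 -c "
from h import *
delta([.466,-.324,.22],.28)"
```

```text
clock 3.35 pos [ 0.4425 -0.2433  0.2306] yaw 0.2827 F [ 1.2 -0.2  1. ] w 0.0852 q6 -0.93 zaxis [ 0.004  0.002 -1.   ]
shift mm [ 0.  84.1 10.5] turn 0.003
```

>>> drive_tool --pt "0 84 10 0 1" --pt "0 84 10 0 1" --pt "0 84 10 0 1" --pt "0 84 10 0 1"

```text
clock: 3.75
position: [0.4666, -0.3224, 0.2196]
ee_rot: [-0.002, 0.99, 0.142, 0.002]
contact_force: [0.7, 1.2, 0.5]
width: 0.0856
```

Run:
```python
from h import *
import pickle
delta([.466,-.324,.22],.28)
c=cal("wrist"); im=manip.get_image("wrist"); c2=cal("wrist"); print(c["tvec"]-c2["tvec"])
cv2.imwrite("pics/w2.png",im); pickle.dump(c2,open("cc.pkl","wb"))
r=manip.masks_of("wrist","carrier")
P=(.4661,-.3239,1.8495)
for q in r: print(q["conf"],q["location"],q["pixels"].sum())
for n in [0]:
  for _,p,a,b in model("carrier"):
    ca,sa=np.cos(P[2]),np.sin(P[2]); qq=p@np.array([[ca,sa],[-sa,ca]])+P[:2]
    cv2.polylines(im,[np.round(proj(c2,np.c_[qq,np.full(len(qq),b)])*16).astype(int)],True,(0,0,255),1,shift=4)
cv2.imwrite("pics/w2o.png",cv2.resize(im[:,150:500],None,fx=1.5,fy=1.5))
```

```text
clock 3.75 pos [ 0.4666 -0.3224  0.2196] yaw 0.284 F [0.7 1.2 0.5] w 0.0856 q6 -1.02 zaxis [ 0.002  0.005 -1.   ]
shift mm [-1.1  1.4 -0.4] turn 0.004
[-0.00036393 -0.00026393 -0.0002809 ]
0.86 [317.6, 148.0] 7396
```

View pics/w2o.png

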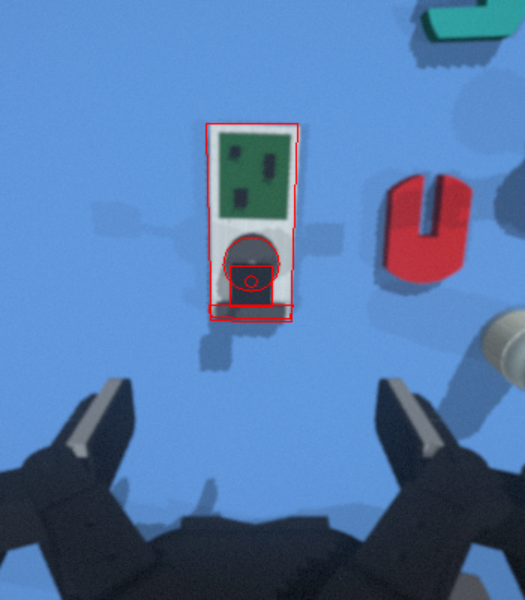

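>>> drive_tool --pt "-0.5 1.5 50 0.005 1" --pt "-0.5 1.5 100 0.005 1" --pt "-0.5 1.5 140 0.005 1" --pt "-0.5 1.5 152 0.005 1" --pt "-0.5 1.5 152 0.005 1"

```text
clock: 4.35
position: [0.466, -0.3207, 0.0677]
ee_rot: [-0.003, 0.99, 0.14, 0.001]
contact_force: [-0.5, -0.2, 1.2]
width: 0.0852
```

Run:
```python
from h import *
delta([.4661,-.3239,.067],.2787)
im=manip.get_image("wrist"); cv2.imwrite("pics/w3.png",im)
```

```text
clock 4.35 pos [ 0.466  -0.3207  0.0677] yaw 0.2814 F [-0.5 -0.2  1.2] w 0.0852 q6 -1.01 zaxis [ 0.001  0.006 -1.   ]
shift mm [-0.8  3.1  0.7] turn 0.003
```

View pics/w3.png

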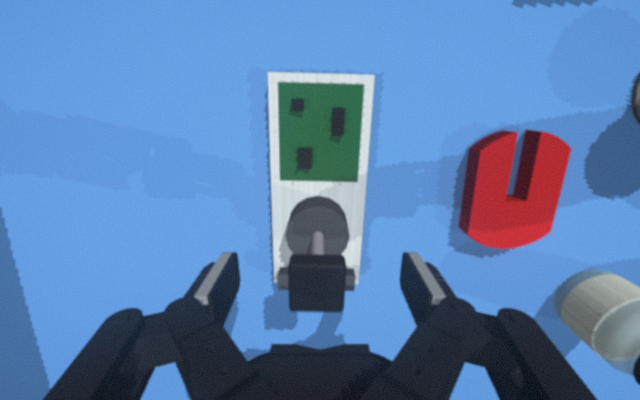

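>>> drive_tool --pt "-0.5 3 0.5 0.003 1" --pt "-0.5 3 0.5 0.003 -1" --pt "-0.5 3 0.5 0.003 -1" --pt "-0.5 3 0.5 0.003 -1" --pt "-0.5 3 0.5 0.003 -1" --squeeze 80

```text
clock: 4.9
position: [0.4673, -0.3253, 0.0694]
ee_rot: [-0.001, 0.99, 0.139, 0.002]
contact_force: [-4.2, -0.4, 4.3]
width: 0.028
```

>>> drive_tool --pt "0 0 0 0 -1" --pt "0 0 0 0 -1" --pt "0 0 0 0 -1"

```text
clock: 5.2
position: [0.4671, -0.3255, 0.0696]
ee_rot: [-0.001, 0.99, 0.139, 0.002]
contact_force: [-2.3, -0.9, 3.4]
width: 0.0269
```

>>> drive_tool --pt "0 0 -10 0 -1" --pt "0 0 -30 0 -1" --pt "0 0 -60 0 -1" --pt "0 0 -60 0 -1"

```text
clock: 5.6
position: [0.4691, -0.3273, 0.1326]
ee_rot: [0.002, 0.99, 0.139, 0.004]
contact_force: [1.2, -2.5, -6.7]
width: 0.0263
```

Run:
```python
from h import *
delta([.4464,.0145,.13],-.0256)
im=manip.get_image("wrist"); cv2.imwrite("pics/w4.png",im)
im=manip.get_image("scene"); cv2.imwrite("pics/s4.png",cv2.resize(im[80:230,130:330],None,fx=3,fy=3))
```

```text
clock 5.6 pos [ 0.4691 -0.3273  0.1326] yaw 0.2785 F [ 1.2 -2.5 -6.7] w 0.0263 q6 -1.01 zaxis [ 0.009 -0.002 -1.   ]
shift mm [  72.1 -334.8    1.6] turn 0.304
```

View pics/w4.png

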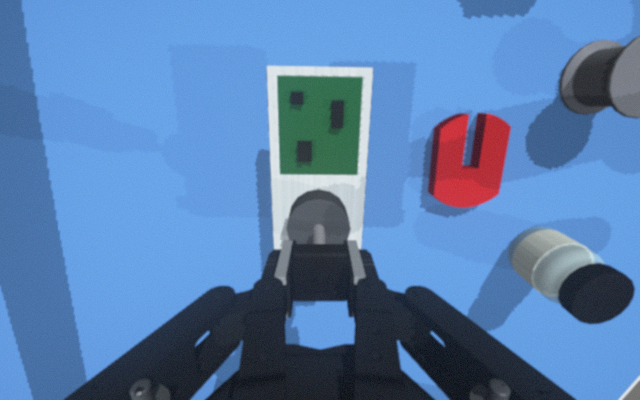

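View pics/s4.png

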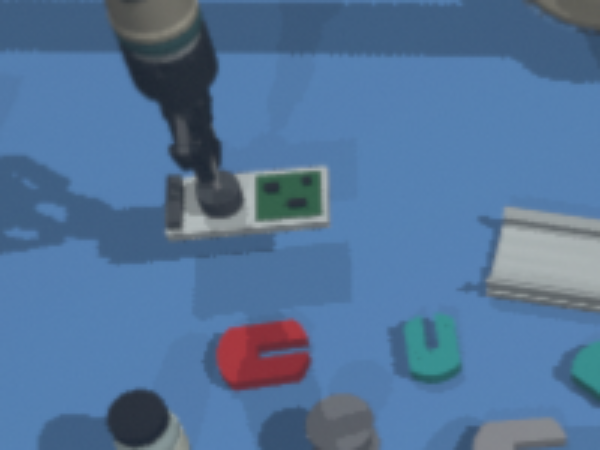

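>>> drive_tool --pt "10 -35 0 0.1 -1" --pt "20 -75 0 0.2 -1" --pt "30 -115 0 0.304 -1" --pt "38 -155 0 0.304 -1" --pt "46 -195 0 0.304 -1"

```text
clock: 6.2
position: [0.4555, -0.123, 0.1274]
ee_rot: [-0.002, 1.0, -0.013, -0.0]
contact_force: [0.9, -0.5, -6.6]
width: 0.0267
```

Run:
```python
from h import *
delta([.4464,.0145,.13],-.0256)
```

```text
clock 6.2 pos [ 0.4555 -0.123   0.1274] yaw -0.0262 F [ 0.9 -0.5 -6.6] w 0.0267 q6 -0.39 zaxis [-0.001  0.005 -1.   ]
shift mm [ -12.7 -137.2   -1.9] turn -0.001
```

>>> drive_tool --pt "-4 -40 -2 0 -1" --pt "-8 -80 -2 0 -1" --pt "-11 -115 -2 0 -1" --pt "-12.5 -137 -2 0 -1" --pt "-12.5 -137 -2 0 -1"

```text
clock: 6.7
position: [0.444, 0.0176, 0.1281]
ee_rot: [-0.004, 1.0, -0.011, -0.003]
contact_force: [0.0, -2.1, -7.0]
width: 0.0265
```

Run:
```python
from h import *
import pickle
delta([.4464,.0145,.13],-.0256)
im=manip.get_image("wrist"); c=cal("wrist"); delta([.4464,.0145,.13],-.0256)
cv2.imwrite("pics/w5.png",im); 
def jp(x,y,z,P=(.4493,.1295,1.5452)):
    ca,sa=np.cos(P[2]),np.sin(P[2]); return [P[0]+ca*x-sa*y,P[1]+sa*x+ca*y,z]
L=[jp(0,-.0485,.027),jp(-.185,-.0485,.027),jp(-.185,.0485,.027),jp(0,.0485,.027)]
cv2.polylines(im,[np.round(proj(c,L)*16).astype(int)],True,(0,0,255),1,shift=4)
s=manip.get_state(); y=np.arctan2(toolR(s)[1,0],toolR(s)[0,0])+np.pi/2
P=(*s["position"][:2],y); z0=s["position"][2]-.0696
for _,p,a,b in model("carrier"):
    ca,sa=np.cos(P[2]),np.sin(P[2]); qq=p@np.array([[ca,sa],[-sa,ca]])+P[:2]
    cv2.polylines(im,[np.round(proj(c,np.c_[qq,np.full(len(qq),b+z0)])*16).astype(int)],True,(0,255,255),1,shift=4)
cv2.imwrite("pics/w5o.png",cv2.resize(im[:,170:470],None,fx=1.5,fy=1.5))
```

```text
clock 6.7 pos [0.444  0.0176 0.1281] yaw -0.0227 F [ 0.  -2.1 -7. ] w 0.0265 q6 -0.1 zaxis [-0.006  0.007 -1.   ]
shift mm [ 2.5  3.  -1.9] turn 0.003
clock 6.75 pos [0.4446 0.0158 0.1283] yaw -0.023 F [ 0.5  0.1 -7.1] w 0.0265 q6 -0.1 zaxis [-0.005  0.005 -1.   ]
shift mm [ 1.8  1.2 -1.7] turn 0.003
```

View pics/w5o.png

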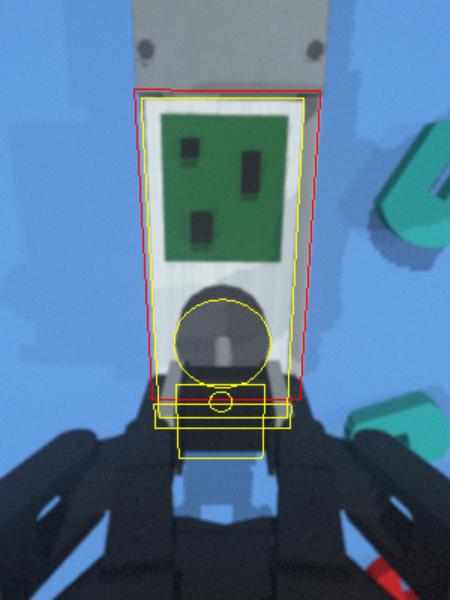

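>>> drive_tool --pt "2 2 0 0.003 -1" --pt "2 2 15 0.003 -1" --pt "2 2 25 0.003 -1" --pt "2 2 32 0.003 -1" --pt "2 2 36 0.003 -1"

```text
clock: 7.25
position: [0.4458, 0.0135, 0.0912]
ee_rot: [-0.003, 1.0, -0.013, -0.004]
contact_force: [-0.0, 0.2, -6.4]
width: 0.0266
```

Run:
```python
from h import *
delta([.4464,.0145,.0796],-.0256)
```

```text
clock 7.25 pos [0.4458 0.0135 0.0912] yaw -0.0269 F [-0.   0.2 -6.4] w 0.0266 q6 -0.11 zaxis [-0.007  0.005 -1.   ]
shift mm [ 0.7 -1.  11.6] turn -0.001
```

>>> drive_tool --pt "0.7 0 3 0 -1" --pt "0.7 0 6 0 -1" --pt "0.7 0 8 0 -1" --pt "0.7 0 10 0 -1" --pt "0.7 0 11 0 -1"

```text
clock: 7.75
position: [0.4465, 0.0135, 0.0802]
ee_rot: [-0.003, 1.0, -0.013, -0.003]
contact_force: [-0.1, -0.2, -6.6]
width: 0.0264
```

Run:
```python
from h import *
delta([.4464,.0145,.0796],-.0256)
im=manip.get_image("wrist");cv2.imwrite("pics/w6.png",im)
```

```text
clock 7.75 pos [0.4465 0.0135 0.0802] yaw -0.0267 F [-0.1 -0.2 -6.6] w 0.0264 q6 -0.11 zaxis [-0.007  0.005 -1.   ]
shift mm [-0.1 -1.   0.6] turn -0.001
```

View pics/w6.png

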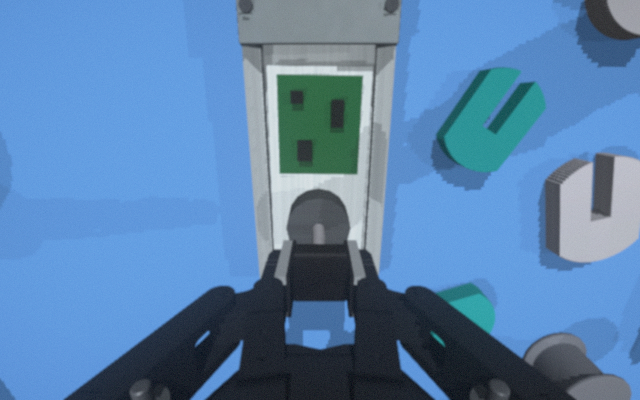

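>>> drive_tool --pt "0 0 0.5 0 -1" --pt "0 0 1 0 -1" --pt "0 0 1 0 -1"

```text
clock: 8.1
position: [0.4464, 0.0135, 0.08]
ee_rot: [-0.002, 1.0, -0.013, -0.003]
contact_force: [-3.0, -0.9, 4.9]
width: 0.0268
```

>>> drive_tool --pt "0 0 0.5 0 -1" --pt "0 0 1 0 -1" --pt "0 0 1 0 -1"

```text
clock: 8.4
position: [0.4463, 0.0134, 0.08]
ee_rot: [-0.002, 1.0, -0.013, -0.003]
contact_force: [-4.7, 0.5, 10.1]
width: 0.0265
```

>>> drive_tool --pt "0 0 -0.5 0 -1" --pt "0 0 -1 0 0.0" --pt "0 0 -1 0 0" --pt "0 0 -1 0 0"

```text
clock: 8.8
position: [0.4472, 0.0134, 0.0811]
ee_rot: [-0.002, 1.0, -0.013, -0.002]
contact_force: [0.6, 0.2, 0.6]
width: 0.0428
```

Run:
```python
from h import *
delta([.4464,.0145,.0796],-.0256)
im=manip.get_image("wrist");cv2.imwrite("pics/w7.png",im)
im=manip.get_image("scene"); cv2.imwrite("pics/s7.png",cv2.resize(im[110:230,230:430],None,fx=3,fy=3))
```

```text
clock 8.8 pos [0.4472 0.0134 0.0811] yaw -0.0266 F [0.6 0.2 0.6] w 0.0428 q6 -0.11 zaxis [-0.005  0.005 -1.   ]
shift mm [-0.8 -1.1  1.5] turn -0.001
```

View pics/w7.png

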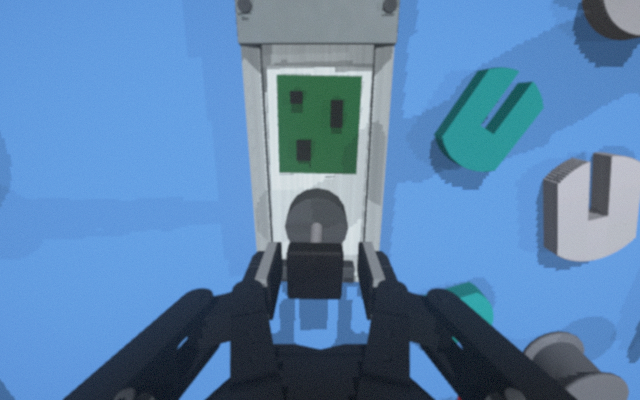

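View pics/s7.png

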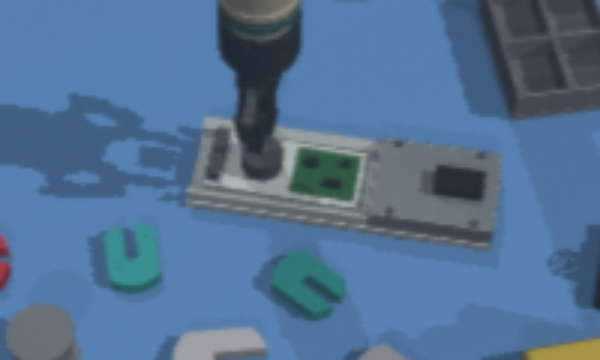

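>>> drive_tool --pt "-0.5 0 0 0 -1" --pt "-0.5 0 0 0 -1" --pt "-0.5 0 0 0 -1" --squeeze 25

```text
clock: 9.2
position: [0.4459, 0.0134, 0.0811]
ee_rot: [-0.002, 1.0, -0.013, -0.003]
contact_force: [-2.8, -0.4, 2.7]
width: 0.0275
```

>>> drive_tool --pt "0 -5 0 0 -1" --pt "0 -10 0 0 -1" --pt "0 -15 0 0 -1" --pt "0 -20 0 0 -1" --pt "0 -20 0 0 -1"

```text
clock: 9.7
position: [0.4466, 0.0346, 0.0811]
ee_rot: [-0.003, 1.0, -0.013, -0.003]
contact_force: [0.8, 0.2, -3.0]
width: 0.0274
```

>>> drive_tool --pt "0 -3 0 0 -1" --pt "0 -6 0 0 -1" --pt "0 -9 0 0 -1" --pt "0 -9 0 0 -1"

```text
clock: 10.1
position: [0.4467, 0.0442, 0.0811]
ee_rot: [-0.003, 1.0, -0.013, -0.003]
contact_force: [-0.5, -1.5, -1.2]
width: 0.0275
```

>>> drive_tool --pt "0 -1 0 0 -1" --pt "0 -2 0 0 -1" --pt "0 -3 0 0 -1" --pt "0 -4 0 0 -1"

```text
clock: 10.5
position: [0.4468, 0.0482, 0.0811]
ee_rot: [-0.003, 1.0, -0.013, -0.003]
contact_force: [-0.4, -3.1, -1.4]
width: 0.0276
```

>>> drive_tool --pt "0 -1 0 0 -1" --pt "0 -2 0 0 -1" --pt "0 -3 0 0 -1" --pt "0 -4 0 0 -1"

```text
clock: 10.9
position: [0.4469, 0.0523, 0.0811]
ee_rot: [-0.003, 1.0, -0.013, -0.003]
contact_force: [-0.5, -4.3, -2.2]
width: 0.0274
```

>>> drive_tool --pt "0 -1 0 0 -1" --pt "0 -2 0 0 -1" --pt "0 -3 0 0 -1"

```text
clock: 11.2
position: [0.4469, 0.0554, 0.0811]
ee_rot: [-0.003, 1.0, -0.013, -0.003]
contact_force: [-0.5, -3.4, -1.8]
width: 0.0276
```

>>> drive_tool --pt "0 -1 0 0 -1" --pt "0 -2 0 0 -1" --pt "0 -3 0 0 -1"

```text
clock: 11.5
position: [0.447, 0.0585, 0.0811]
ee_rot: [-0.003, 1.0, -0.013, -0.003]
contact_force: [0.2, -3.2, -1.7]
width: 0.0281
```

>>> drive_tool --pt "0 -1 0 0 -1" --pt "0 -2 0 0 -1" --pt "0 -3 0 0 -1"

```text
clock: 11.8
position: [0.447, 0.0616, 0.0811]
ee_rot: [-0.003, 1.0, -0.013, -0.003]
contact_force: [0.4, -2.7, -1.3]
width: 0.0274
```

>>> drive_tool --pt "0 -1 0 0 -1" --pt "0 -2 0 0 -1" --pt "0 -3 0 0 -1"

```text
clock: 12.1
position: [0.4471, 0.0647, 0.0811]
ee_rot: [-0.003, 1.0, -0.013, -0.003]
contact_force: [-0.3, -3.7, -1.1]
width: 0.0275
```

>>> drive_tool --pt "0 -1 0 0 -1" --pt "0 -2 0 0 -1" --pt "0 -3 0 0 -1"

```text
clock: 12.4
position: [0.4471, 0.0678, 0.0811]
ee_rot: [-0.003, 1.0, -0.013, -0.003]
contact_force: [0.5, -4.1, -1.6]
width: 0.0274
```

>>> drive_tool --pt "0 -1 0 0 -1" --pt "0 -2 0 0 -1" --pt "0 -3 0 0 -1"

```text
clock: 12.7
position: [0.4472, 0.0708, 0.0811]
ee_rot: [-0.003, 1.0, -0.013, -0.003]
contact_force: [0.4, -2.4, -1.7]
width: 0.0276
```

>>> drive_tool --pt "0 -1 0 0 -1" --pt "0 -2 0 0 -1" --pt "0 -3 0 0 -1"

```text
clock: 13.0
position: [0.4473, 0.0739, 0.0811]
ee_rot: [-0.003, 1.0, -0.013, -0.003]
contact_force: [0.2, -3.8, -1.3]
width: 0.0272
```

>>> drive_tool --pt "0 -1 0 0 -1" --pt "0 -2 0 0 -1" --pt "0 -3 0 0 -1"

```text
clock: 13.3
position: [0.4474, 0.0769, 0.0811]
ee_rot: [-0.003, 1.0, -0.013, -0.003]
contact_force: [-0.2, -3.7, -1.8]
width: 0.0278
```

>>> drive_tool --pt "0 -1 0 0 -1" --pt "0 -2 0 0 -1" --pt "0 -3 0 0 -1"

```text
clock: 13.6
position: [0.4479, 0.0785, 0.0815]
ee_rot: [-0.002, 1.0, -0.012, -0.003]
contact_force: [-1.7, -10.2, 2.4]
width: 0.0278
```

>>> drive_tool --pt "0 -1 0 0 -1" --pt "0 -2 0 0 -1" --pt "0 -2 0 0 -1"

```text
clock: 13.9
position: [0.4483, 0.0789, 0.082]
ee_rot: [0.0, 1.0, -0.011, -0.002]
contact_force: [0.1, -9.4, 1.4]
width: 0.0276
```

Run:
```python
from h import *
delta([.4464,.0145,.0796],-.0256)
im=manip.get_image("wrist");cv2.imwrite("pics/w8.png",im)
```

```text
clock 13.9 pos [0.4483 0.0789 0.082 ] yaw -0.0218 F [ 0.1 -9.4  1.4] w 0.0276 q6 0.04 zaxis [-0.005 -0.    -1.   ]
shift mm [-0.5 64.4  2.4] turn 0.004
```

View pics/w8.png

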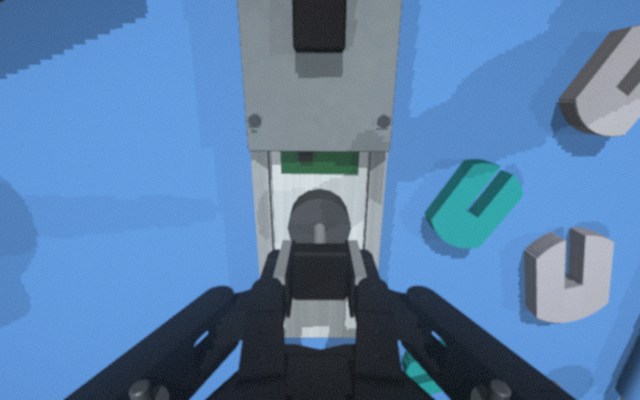

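>>> drive_tool --pt "0 0 0 0 -0.3" --pt "0 0 0 0 -0.1" --pt "0 0 0 0 0" --pt "0 0 0 0 0"

```text
clock: 14.35
position: [0.4482, 0.0793, 0.082]
ee_rot: [-0.0, 1.0, -0.011, -0.003]
contact_force: [-0.2, -0.4, 0.3]
width: 0.0427
```

Run:
```python
from h import *
delta([.4464,.0145,.0796],-.0256)
c=cal("wrist");im=manip.get_image("wrist");cv2.imwrite("pics/w9.png",im)
im=manip.get_image("scene"); cv2.imwrite("pics/s9.png",cv2.resize(im[110:230,230:430],None,fx=3,fy=3))
```

```text
clock 14.35 pos [0.4482 0.0793 0.082 ] yaw -0.0219 F [-0.2 -0.4  0.3] w 0.0427 q6 0.04 zaxis [-0.005  0.    -1.   ]
shift mm [-0.4 64.9  2.4] turn 0.004
```

View pics/w9.png

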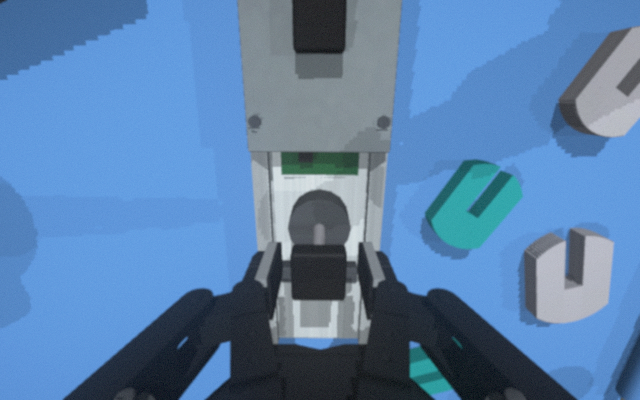

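View pics/s9.png

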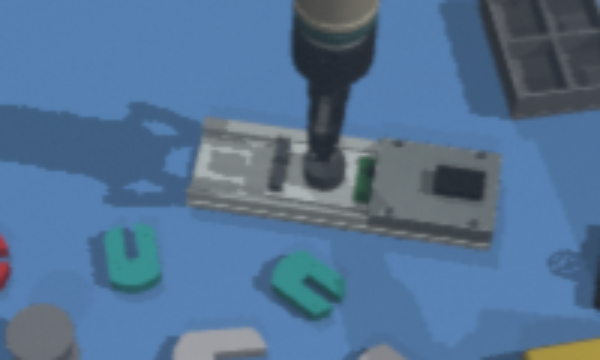

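>>> drive_tool --pt "0 0 0 0 -1" --pt "0 0 0 0 -1" --pt "0 0 0 0 -1" --pt "0 -1 0 0 -1" --pt "0 -2 0 0 -1"

```text
clock: 14.95
position: [0.4481, 0.0797, 0.082]
ee_rot: [0.002, 1.0, -0.01, -0.003]
contact_force: [-2.4, -8.5, 3.4]
width: 0.0277
```

>>> drive_tool --pt "0 0 0 0 -0.3" --pt "0 0 0 0 0" --pt "0 0 0 0 0.2" --pt "0 0 0 0 0.3"

```text
clock: 15.35
position: [0.4483, 0.0799, 0.082]
ee_rot: [0.001, 1.0, -0.01, -0.003]
contact_force: [0.6, 0.8, 0.3]
width: 0.0555
```

>>> drive_tool --pt "0 0 -20 0 0.3" --pt "0 0 -70 0 0.3" --pt "0 0 -110 0 0.7" --pt "0 0 -130 0 1" --pt "0 0 -130 0 1"

```text
clock: 15.85
position: [0.4513, 0.0805, 0.2152]
ee_rot: [0.001, 1.0, -0.01, 0.001]
contact_force: [-0.9, -0.2, 0.4]
width: 0.085
```

Run:
```python
from h import *
import pickle
delta([.669,.008,.22],1.8066-np.pi/2)
im=manip.get_image("wrist");c=cal("wrist");delta([.669,.008,.22],1.8066-np.pi/2)
cv2.imwrite("pics/w10.png",im); pickle.dump(c,open("c10.pkl","wb"))
for y in (.0765,.0795):
  P=(.4481,y,1.5452)
  for _,p,a,b in model("carrier")[1:]:
    ca,sa=np.cos(P[2]),np.sin(P[2]); qq=p@np.array([[ca,sa],[-sa,ca]])+P[:2]
    cv2.polylines(im,[np.round(proj(c,np.c_[qq,np.full(len(qq),b+.01)])*16).astype(int)],True,(0,0,255) if y<.078 else (0,255,255),1,shift=4)
cv2.imwrite("pics/w10o.png",cv2.resize(im[:,200:440],None,fx=2,fy=2)[:600])
```

```text
clock 15.85 pos [0.4513 0.0805 0.2152] yaw -0.0201 F [-0.9 -0.2  0.4] w 0.085 q6 0.05 zaxis [ 0.003 -0.002 -1.   ]
shift mm [219.1  68.1  -4. ] turn -0.256
clock 15.9 pos [0.4498 0.0804 0.2131] yaw -0.0201 F [-0.5 -0.6 -0.8] w 0.0852 q6 0.05 zaxis [-0.002 -0.002 -1.   ]
shift mm [220.6  68.   -7.1] turn -0.256
```

View pics/w10o.png

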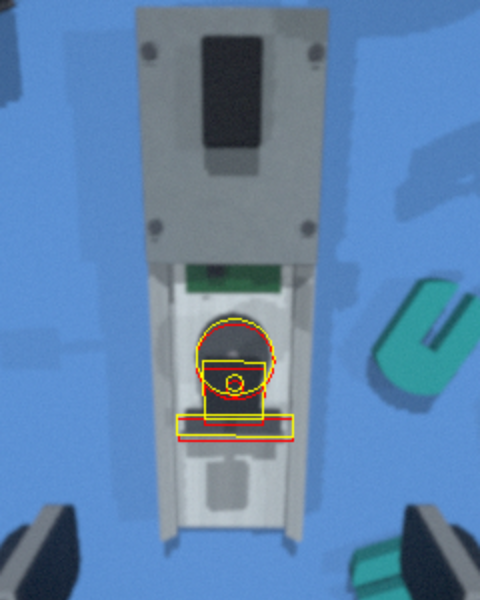

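Run:
```python
from h import *
import pickle
c=pickle.load(open("c10.pkl","rb")); im=cv2.imread("pics/w10.png")
o=im.copy()
P=(.4481,.0805,1.5452)
x0,y0=270,140
big=cv2.resize(im[y0:y0+100,x0:x0+100],None,fx=6,fy=6,interpolation=cv2.INTER_CUBIC)
big=cv2.convertScaleAbs(big,alpha=1.5,beta=20)
b2=big.copy()
for _,p,a,b in model("carrier")[1:]:
    ca,sa=np.cos(P[2]),np.sin(P[2]); qq=p@np.array([[ca,sa],[-sa,ca]])+P[:2]
    q=(proj(c,np.c_[qq,np.full(len(qq),b+.01)])-[x0,y0]+.5)*6-.5
    cv2.polylines(b2,[np.round(q*16).astype(int)],True,(0,255,255),1,shift=4)
cv2.imwrite("pics/z10.png",np.hstack([big[:,100:500],b2[:,100:500]]))
```

```text
(no output)
```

View pics/z10.png

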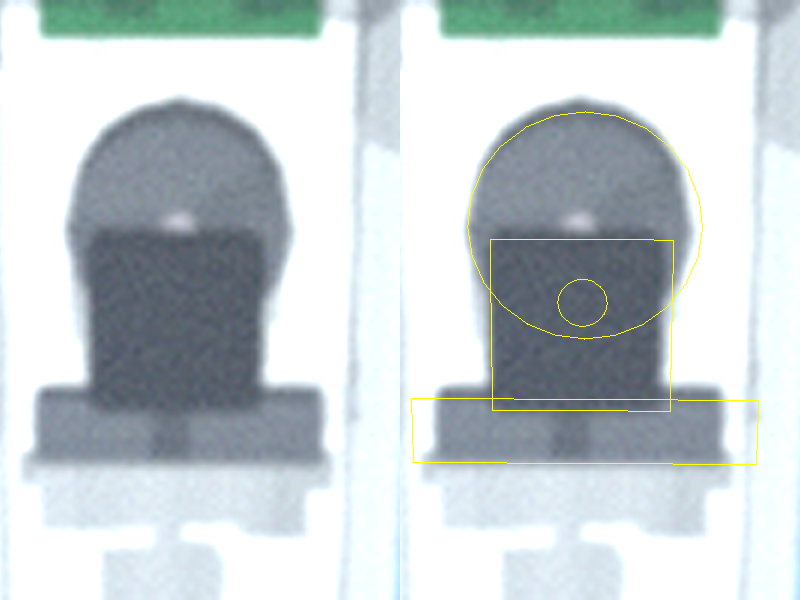

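>>> drive_tool --pt "220 68 0 -0.256 1" --pt "220 68 0 -0.256 1" --pt "220 68 0 -0.256 1" --pt "220 68 0 -0.256 1" --pt "220 68 0 -0.256 1"

```text
clock: 16.4
position: [0.6706, 0.0067, 0.2095]
ee_rot: [0.001, 0.993, 0.117, -0.002]
contact_force: [0.3, 0.3, 0.0]
width: 0.0855
```

>>> drive_tool --pt "0 0 0 0 1" --pt "0 0 0 0 1"

```text
clock: 16.6
position: [0.6695, 0.0065, 0.2059]
ee_rot: [0.0, 0.993, 0.117, -0.006]
contact_force: [0.0, -0.2, 0.6]
width: 0.0855
```

```bash
cat >> h.py <<'E'
def wfit(name,p0,fn,zoom=2.2):
    import pickle
    s=manip.get_state(); c=cal("wrist"); im=manip.get_image("wrist"); cv2.imwrite(f"pics/{fn}.png",im)
    r=manip.masks_of("wrist",name); t=proj(c,[[p0[0],p0[1],.016]])[0]
    q=min(r,key=lambda q:np.hypot(*(np.array(q["location"])-t))); print([ (k["conf"],k["location"]) for k in r],t)
    p,f=fit(name,[(c,q["pixels"])],p0); print("fit",p.round(4),round(f,3))
    o=im.copy()
    for P,col in ((p0,(0,0,255)),(p,(0,255,255))):
        for _,pp,a,b in model(name):
            ca,sa=np.cos(P[2]),np.sin(P[2]); g=pp@np.array([[ca,sa],[-sa,ca]])+P[:2]
            cv2.polylines(o,[np.round(proj(c,np.c_[g,np.full(len(g),b)])*16).astype(int)],True,col,1,shift=4)
    x,y=int(t[0]),int(t[1]); x0,y0=max(x-130,0),max(y-100,0)
    cv2.imwrite(f"pics/{fn}o.png",cv2.resize(o[y0:y0+230,x0:x0+300],None,fx=2.5,fy=2.5,interpolation=cv2.INTER_CUBIC))
    return p
E
python3 - <<'E'
from h import *
delta([.6692,.0082,.2],.2358)
p=wfit("large_weight",(.6692,.0082,1.8066),"w11")
delta([p[0],p[1],.2],p[2]-np.pi/2)
E
```

```text
clock 16.6 pos [0.6695 0.0065 0.2059] yaw 0.2344 F [ 0.  -0.2  0.6] w 0.0855 q6 -0.33 zaxis [-0.011 -0.002 -1.   ]
shift mm [ 0.2 -1.7  5.9] turn -0.001
[(0.85, [245.4, 327.7]), (0.62, [322.7, 179.1])] [320.18641067 171.36509792]
fit [0.6704 0.0081 1.815 ] 0.054
clock 16.7 pos [0.6687 0.0072 0.2079] yaw 0.2353 F [-0.1  0.2 -0.1] w 0.0853 q6 -0.33 zaxis [-0.009 -0.002 -1.   ]
shift mm [ 2.  -0.4  7.9] turn -0.009
```

View pics/w11o.png

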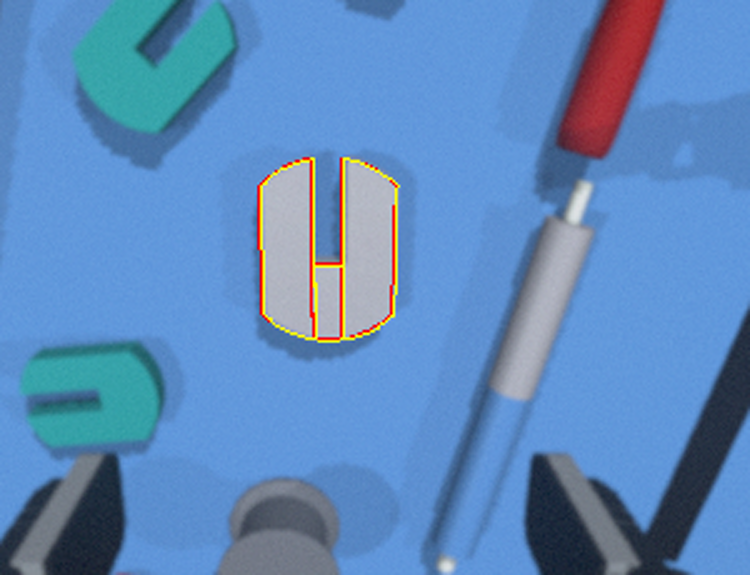

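>>> drive_tool --pt "1.5 -0.5 50 -0.006 1" --pt "1.5 -0.5 100 -0.006 1" --pt "1.5 -0.5 150 -0.006 1" --pt "1.5 -0.5 185 -0.006 1" --pt "1.5 -0.5 190 -0.006 1"

```text
clock: 17.2
position: [0.6626, 0.0089, 0.0133]
ee_rot: [-0.001, 0.993, 0.121, -0.01]
contact_force: [-1.2, -0.6, -0.8]
width: 0.0854
```

Run:
```python
from h import *
delta([.670,.0082,-.003],.239)
im=manip.get_image("wrist"); cv2.imwrite("pics/w12.png",im)
```

```text
clock 17.2 pos [0.6626 0.0089 0.0133] yaw 0.242 F [-1.2 -0.6 -0.8] w 0.0854 q6 -0.33 zaxis [-0.02  -0.001 -1.   ]
shift mm [ 7.3  2.5 16.2] turn 0.003
```

View pics/w12.png

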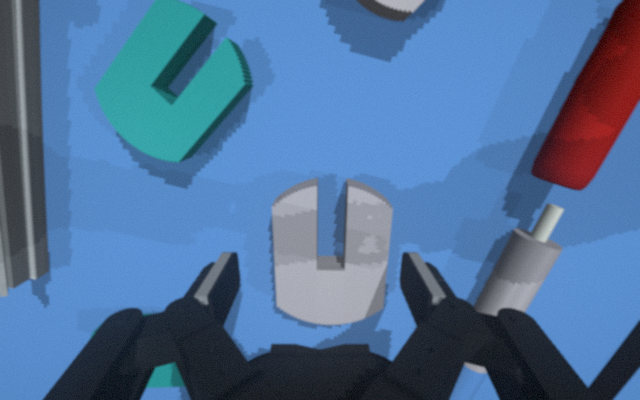

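>>> drive_tool --pt "7 2 0 0.003 1" --pt "7 2 5 0.003 1" --pt "7 2 10 0.003 1"

```text
clock: 17.55
position: [0.6739, 0.0083, 0.0075]
ee_rot: [0.0, 0.993, 0.119, -0.005]
contact_force: [-0.2, 0.4, 0.2]
width: 0.0855
```

Run:
```python
from h import *
delta([.670,.0082,-.003],.239)
```

```text
clock 17.55 pos [0.6739 0.0083 0.0075] yaw 0.2391 F [-0.2  0.4  0.2] w 0.0855 q6 -0.33 zaxis [-0.011 -0.001 -1.   ]
shift mm [-3.7 -0.8 10.6] turn 0.0
```

>>> drive_tool --pt "-3 0 4 0 1" --pt "-3 0 8 0 1" --pt "-3 0 9 0 1" --pt "-3 0 9 0 1"

```text
clock: 17.95
position: [0.6707, 0.0076, -0.0017]
ee_rot: [-0.0, 0.993, 0.119, -0.006]
contact_force: [-0.4, 0.1, 0.3]
width: 0.0853
```

Run:
```python
from h import *
delta([.670,.0082,-.003],.239)
```

```text
clock 17.95 pos [ 0.6707  0.0076 -0.0017] yaw 0.2391 F [-0.4  0.1  0.3] w 0.0853 q6 -0.33 zaxis [-0.011 -0.001 -1.   ]
shift mm [-0.5 -0.8  1.4] turn 0.0
```

>>> drive_tool --pt "-0.5 0 1 0 1" --pt "-0.5 0 1 0 0.3" --pt "-0.5 0 1 0 -1" --pt "-0.5 0 1 0 -1" --pt "-0.5 0 1 0 -1" --squeeze 60

```text
clock: 18.45
position: [0.6703, 0.0074, -0.0021]
ee_rot: [0.0, 0.993, 0.119, -0.005]
contact_force: [-1.2, -1.3, 5.3]
width: 0.0619
```

>>> drive_tool --pt "0 0 0 0 -1" --pt "0 0 0 0 -1" --pt "0 0 0 0 -1"

```text
clock: 18.75
position: [0.6703, 0.0074, -0.0021]
ee_rot: [0.0, 0.993, 0.119, -0.006]
contact_force: [-0.3, -0.2, 1.6]
width: 0.0621
```

>>> drive_tool --pt "0 0 -15 0 -1" --pt "0 0 -50 0 -1" --pt "0 0 -90 0 -1" --pt "0 0 -110 0 -1" --pt "0 0 -110 0 -1"

```text
clock: 19.25
position: [0.6739, 0.0074, 0.1119]
ee_rot: [0.001, 0.993, 0.119, -0.002]
contact_force: [0.1, 0.2, -4.0]
width: 0.0624
```

Run:
```python
from h import *
delta([.4462,.006,.108],-.0235)
im=manip.get_image("wrist"); cv2.imwrite("pics/w13.png",im)
```

```text
clock 19.25 pos [0.6739 0.0074 0.1119] yaw 0.2391 F [ 0.1  0.2 -4. ] w 0.0624 q6 -0.33 zaxis [-0.003 -0.002 -1.   ]
shift mm [-221.6  -52.6    4.6] turn 0.263
```

View pics/w13.png

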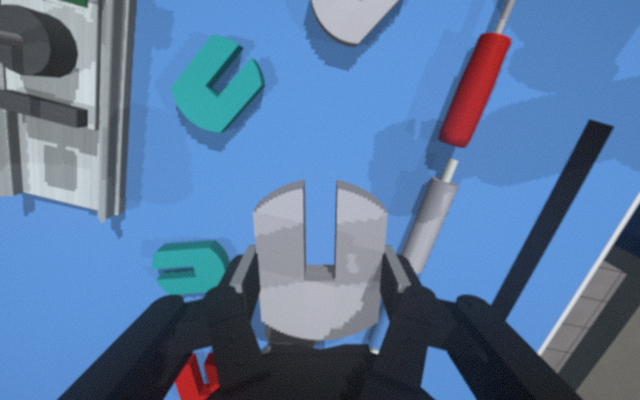

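Large weight held level, slot centred at column 320. Carry it over the channel's open part, with 15 mm extra -y margin.

>>> drive_tool --pt "-50 0 0 0.1 -1" --pt "-95 -10 0 0.2 -1" --pt "-140 -22 0 0.263 -1" --pt "-180 -32 0 0.263 -1" --pt "-215 -42 0 0.263 -1"

```text
clock: 19.8
position: [0.4487, -0.0021, 0.1088]
ee_rot: [0.0, 1.0, -0.012, -0.007]
contact_force: [1.0, -0.6, -5.0]
width: 0.0625
```

Run:
```python
from h import *
delta([.4462,.0,.108],-.0235)
```

```text
clock 19.8 pos [ 0.4487 -0.0021  0.1088] yaw -0.0241 F [ 1.  -0.6 -5. ] w 0.0625 q6 -0.13 zaxis [-0.014 -0.001 -1.   ]
shift mm [-2.5 -2.1  0.9] turn -0.001
```

>>> drive_tool --pt "-1 0 0 0 -1" --pt "-1 0 0 0 -1"

```text
clock: 20.0
position: [0.4449, -0.0017, 0.1073]
ee_rot: [0.0, 1.0, -0.012, -0.009]
contact_force: [-0.1, 0.1, -4.8]
width: 0.0621
```

Run:
```python
from h import *
delta([.4462,.0,.054],-.0235)
im=manip.get_image("wrist"); c=cal("wrist"); cv2.imwrite("pics/w14.png",im)
for y in (.0785,.0815,.0845): print(y,proj(c,[[.4481-.014,y+.014,.104],[.4481+.014,y+.014,.104],[.4481,y,.046]]).round(1).tolist())
```

```text
clock 20.0 pos [ 0.4449 -0.0017  0.1073] yaw -0.0242 F [-0.1  0.1 -4.8] w 0.0621 q6 -0.13 zaxis [-0.018 -0.    -1.   ]
shift mm [ 2.2 -1.8 53.3] turn -0.001
0.0785 [[284.3, 76.2], [343.4, 74.6], [317.3, 104.2]]
0.0815 [[283.9, 69.3], [343.4, 67.7], [317.1, 99.6]]
0.0845 [[283.5, 62.4], [343.4, 60.7], [317.0, 94.9]]
```

View pics/w14.png

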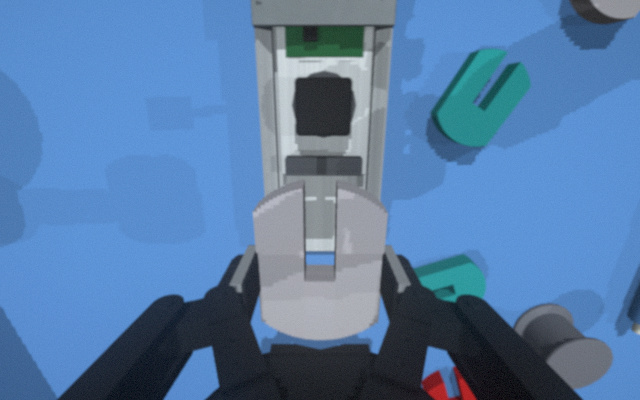

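>>> drive_tool --pt "2 0 0 0 -1" --pt "2 0 0 0 -1" --pt "2 0 0 0 -1"

```text
clock: 20.35
position: [0.4503, -0.0022, 0.1076]
ee_rot: [0.0, 1.0, -0.012, -0.008]
contact_force: [-0.5, 0.0, -4.9]
width: 0.0624
```

Run:
```python
from h import *
delta([.4462,.0,.054],-.0235)
s=manip.get_state(); print(s["qpos"],s["qd"])
im=manip.get_image("wrist"); c=cal("wrist"); cv2.imwrite("pics/w15.png",im)
delta([.4462,.0,.054],-.0235)
for y in (.0785,.0815,.0845): print(y,proj(c,[[.4481-.014,y+.014,.104],[.4481+.014,y+.014,.104],[.4481,y,.046]]).round(1).tolist())
g=cv2.cvtColor(im,cv2.COLOR_BGR2GRAY); print(g[105,280:370].tolist()); print(g[60:150,322].tolist())
```

```text
clock 20.35 pos [ 0.4503 -0.0022  0.1076] yaw -0.0242 F [-0.5  0.  -4.9] w 0.0624 q6 -0.13 zaxis [-0.015 -0.001 -1.   ]
shift mm [-3.3 -2.1 53.7] turn -0.001
[-0.15727753  0.20922368  1.93969112 -0.00340932  1.00752873 -0.1312489 ] [ 0.00108409 -0.00695262  0.00870819 -0.00013408  0.00470842 -0.00025439]
clock 20.4 pos [ 0.45   -0.0021  0.1076] yaw -0.0241 F [-0.8 -1.1 -3.9] w 0.0621 q6 -0.13 zaxis [-0.015 -0.001 -1.   ]
shift mm [-3.  -2.1 53.7] turn -0.001
0.0785 [[278.5, 76.1], [337.7, 74.5], [313.3, 104.2]]
0.0815 [[278.1, 69.2], [337.7, 67.6], [313.2, 99.5]]
0.0845 [[277.7, 62.2], [337.7, 60.5], [313.1, 94.9]]
[201, 197, 179, 136, 81, 55, 52, 52, 47, 51, 49, 48, 48, 49, 48, 52, 51, 54, 49, 47, 47, 50, 47, 49, 46, 44, 49, 50, 43, 46, 50, 53, 49, 51, 49, 46, 50, 50, 49, 45, 49, 45, 45, 46, 47, 46, 49, 45, 49, 44, 47, 45, 45, 42, 49, 44, 45, 46, 40, 54, 70, 79, 82, 82, 77, 83, 122, 164, 184, 184, 187, 191, 189, 186, 183, 190, 188, 183, 184, 184, 177, 157, 138, 133, 161, 167, 163, 162, 160, 159]
[196, 196, 208, 212, 204, 194, 192, 191, 188, 191, 183, 156, 113, 87, 83, 75, 60, 47, 41, 45, 36, 48, 44, 42, 44, 43, 50, 49, 42, 47, 41, 50, 43, 41, 48, 47, 48, 43, 47, 44, 46, 42, 47, 45, 50, 45, 45, 45, 48, 45, 47, 48, 39, 46, 47, 38, 49, 49, 46, 42, 47, 45, 44, 49, 48, 44, 48, 48, 40, 43, 48, 43, 50, 39, 65, 107, 136, 147, 149, 150, 149, 151, 149, 152, 149, 144, 149, 149, 149, 150]
```

>>> drive_tool --pt "-3.5 0 10 0 -1" --pt "-3.5 0 30 0 -1" --pt "-3.5 0 45 0 -1" --pt "-3.5 0 54 0 -1" --pt "-3.5 0 55 0 -1"

```text
clock: 20.9
position: [0.4444, -0.0019, 0.0514]
ee_rot: [0.0, 1.0, -0.012, -0.009]
contact_force: [-0.9, -0.9, -3.6]
width: 0.062
```

>>> drive_tool --pt "0 0 0 0 -1" --pt "0 0 0 0 -1"

```text
clock: 21.1
position: [0.4448, -0.002, 0.0517]
ee_rot: [0.0, 1.0, -0.012, -0.009]
contact_force: [-0.4, -0.1, -4.1]
width: 0.0619
```

Run:
```python
from h import *
delta([.4462,.006,.051],-.0235)
im=manip.get_image("wrist"); c=cal("wrist"); cv2.imwrite("pics/w16.png",im)
im=manip.get_image("scene"); cv2.imwrite("pics/s16.png",cv2.resize(im[110:230,230:430],None,fx=4,fy=4,interpolation=cv2.INTER_CUBIC))
delta([.4462,.006,.051],-.0235)
```

```text
clock 21.1 pos [ 0.4448 -0.002   0.0517] yaw -0.0241 F [-0.4 -0.1 -4.1] w 0.0619 q6 -0.13 zaxis [-0.018 -0.    -1.   ]
shift mm [ 1.2 -8.   0.7] turn -0.001
clock 21.2 pos [ 0.445  -0.002   0.0519] yaw -0.0242 F [ 0.6  0.6 -4.9] w 0.0624 q6 -0.13 zaxis [-0.017 -0.    -1.   ]
shift mm [ 1.  -8.   0.9] turn -0.001
```

View pics/w16.png

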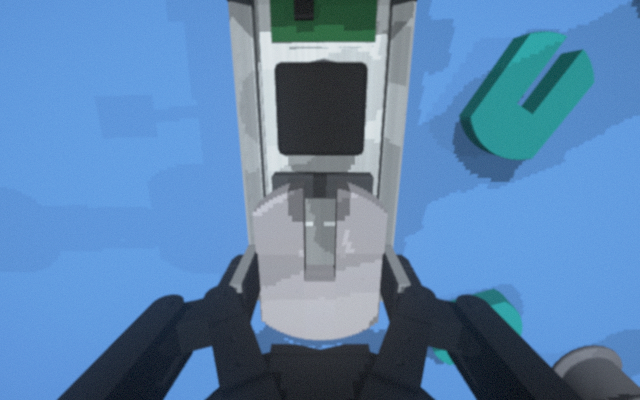

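View pics/s16.png

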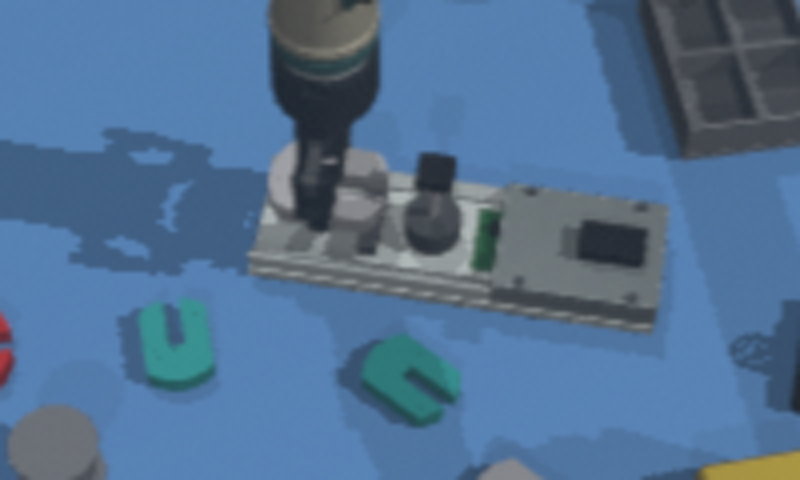

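>>> drive_tool --pt "0.7 -12 0 0 -1" --pt "0.7 -25 0 0 -1" --pt "0.7 -38 0 0 -1" --pt "0.7 -50 0 0 -1" --pt "0.7 -50 0 0 -1"

```text
clock: 21.7
position: [0.4467, 0.0499, 0.0519]
ee_rot: [-0.0, 1.0, -0.011, -0.009]
contact_force: [1.0, -0.2, -3.3]
width: 0.0623
```

Run:
```python
from h import *
delta([.4481,.079,.051],-.0235)
im=manip.get_image("wrist"); c=cal("wrist"); cv2.imwrite("pics/w17.png",im)
```

```text
clock 21.7 pos [0.4467 0.0499 0.0519] yaw -0.0216 F [ 1.  -0.2 -3.3] w 0.0623 q6 -0.02 zaxis [-0.017  0.    -1.   ]
shift mm [  0.8 -29.1   0.9] turn 0.002
```

View pics/w17.png

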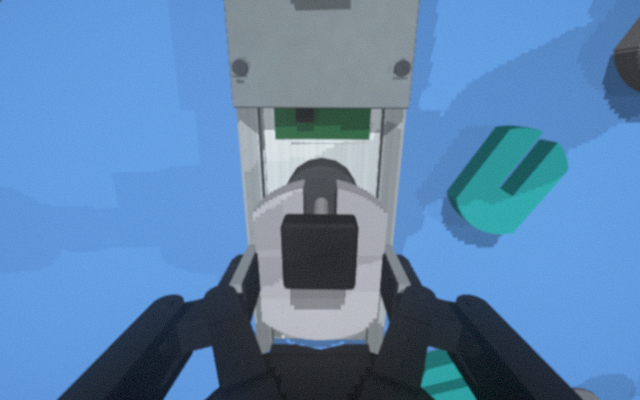

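>>> drive_tool --pt "0.3 -8 0 0 -1" --pt "0.3 -16 0 0 -1" --pt "0.3 -23 0 0 -1" --pt "0.3 -27 0 0 -1" --pt "0.3 -27 0 0 -1"

```text
clock: 22.25
position: [0.4476, 0.0766, 0.0518]
ee_rot: [0.0, 1.0, -0.01, -0.009]
contact_force: [0.0, -0.1, -4.1]
width: 0.0622
```

Run:
```python
from h import *
delta([.4481,.079,.044],-.0235)
im=manip.get_image("wrist"); c=cal("wrist"); cv2.imwrite("pics/w18.png",im)
```

```text
clock 22.25 pos [0.4476 0.0766 0.0518] yaw -0.0209 F [ 0.  -0.1 -4.1] w 0.0622 q6 0.04 zaxis [-0.017 -0.    -1.   ]
shift mm [ 0.6 -2.4  7.8] turn 0.003
```

View pics/w18.png

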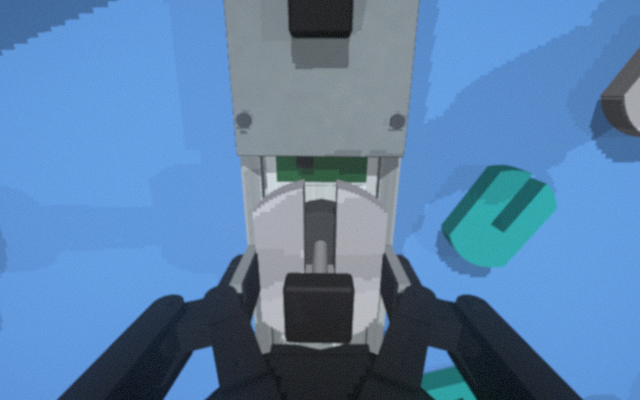

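Run:
```python
from h import *
im=cv2.imread("pics/w18.png"); c=cal("wrist")
for y in (.077,.079,.081): print(y,proj(c,[[.4481,y,.046],[.4481,y,.0695],[.4481,y-.014,.104],[.4481,y+.014,.104],[.4481,y+.004,.046]]).round(1).tolist())
print("slot end at z top", proj(c,[[.4476,.0766-.006,.0695],[.4476,.0766-.006+.0008,.0695]]))
cv2.imwrite("pics/z18.png",cv2.resize(im[150:360,240:400],None,fx=4,fy=4,interpolation=cv2.INTER_CUBIC)[:600])
```

```text
0.077 [[318.2, 249.0], [317.2, 272.1], [315.9, 349.7], [314.1, 293.0], [318.0, 242.9]]
0.079 [[318.1, 245.9], [317.1, 268.7], [315.8, 346.0], [313.9, 288.6], [317.9, 239.8]]
0.081 [[318.0, 242.9], [317.0, 265.3], [315.7, 342.2], [313.8, 284.1], [317.9, 236.7]]
slot end at z top [[316.510379   282.73031263]
 [316.4729802  281.41814199]]
```

View pics/z18.png

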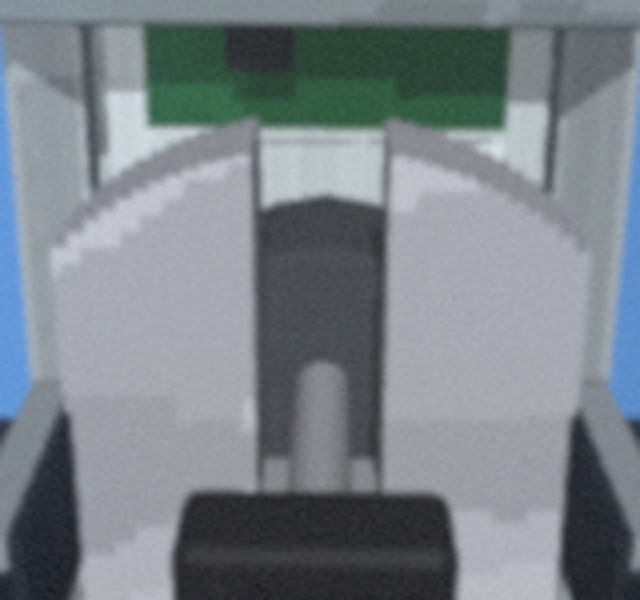

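>>> drive_tool --pt "0 -2.5 0 0 -1" --pt "0 -2.5 2 0 -1" --pt "0 -2.5 4 0 -1" --pt "0 -2.5 5.5 0 -1" --pt "0 -2.5 5.5 0 -1"

```text
clock: 22.8
position: [0.4473, 0.0786, 0.046]
ee_rot: [0.0, 1.0, -0.011, -0.009]
contact_force: [-0.1, -0.2, -4.3]
width: 0.0623
```

>>> drive_tool --pt "0 0 0.7 0 -1" --pt "0 0 1.5 0 -1" --pt "0 0 1.5 0 -1"

```text
clock: 23.1
position: [0.4472, 0.0786, 0.0444]
ee_rot: [0.0, 1.0, -0.011, -0.009]
contact_force: [0.2, 0.1, -3.9]
width: 0.0622
```

>>> drive_tool --pt "0 0 0.5 0 -1" --pt "0 0 1 0 -1" --pt "0 0 1 0 -1"

```text
clock: 23.4
position: [0.4473, 0.0786, 0.0439]
ee_rot: [0.0, 1.0, -0.011, -0.009]
contact_force: [-1.5, -0.6, 3.3]
width: 0.0624
```

>>> drive_tool --pt "0 0 0.5 0 -1" --pt "0 0 1 0 -1" --pt "0 0 1 0 -1"

```text
clock: 23.7
position: [0.4473, 0.0786, 0.0439]
ee_rot: [0.0, 1.0, -0.011, -0.009]
contact_force: [-2.5, -0.4, 9.4]
width: 0.0624
```

>>> drive_tool --pt "0 0 -0.6 0 -1" --pt "0 0 -0.6 0 0.6" --pt "0 0 -0.6 0 0.8" --pt "0 0 -0.6 0 0.9" --pt "0 0 -0.6 0 1"

```text
clock: 24.2
position: [0.4475, 0.0786, 0.0444]
ee_rot: [0.0, 1.0, -0.011, -0.008]
contact_force: [0.2, 0.8, -0.1]
width: 0.085
```

Run:
```python
from h import *
delta([.4481,.079,.044],-.0235)
im=manip.get_image("wrist"); cv2.imwrite("pics/w19.png",im)
im=manip.get_image("scene"); cv2.imwrite("pics/s19.png",cv2.resize(im[110:230,230:430],None,fx=4,fy=4,interpolation=cv2.INTER_CUBIC))
```

```text
clock 24.2 pos [0.4475 0.0786 0.0444] yaw -0.0211 F [ 0.2  0.8 -0.1] w 0.085 q6 0.04 zaxis [-0.017 -0.001 -1.   ]
shift mm [ 0.6 -0.5  0.4] turn 0.002
```

View pics/w19.png

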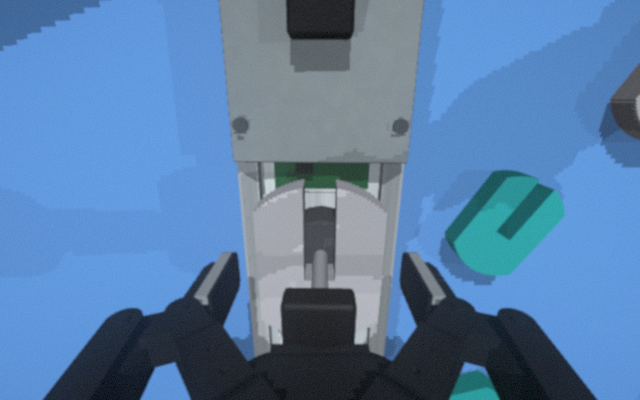

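View pics/s19.png

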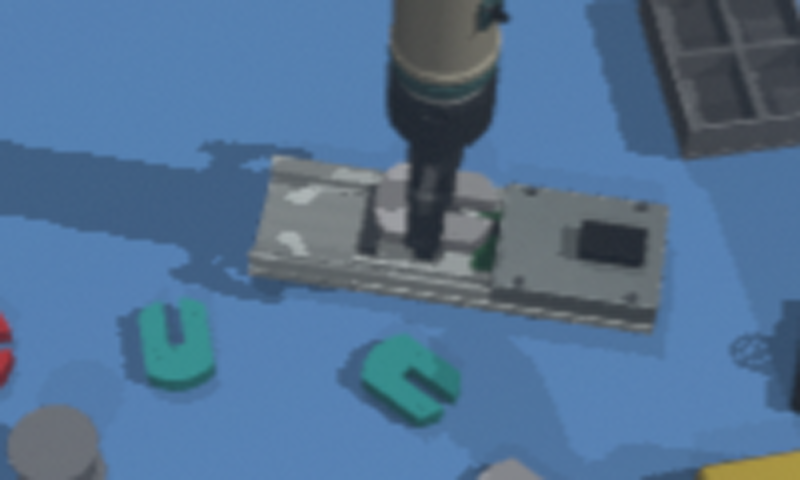

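>>> drive_tool --pt "0 0 -20 0 1" --pt "0 0 -60 0 1" --pt "0 0 -110 0 1" --pt "0 0 -150 0 1" --pt "0 0 -150 0 1"

```text
clock: 24.8
position: [0.4541, 0.0788, 0.2]
ee_rot: [0.0, 1.0, -0.011, -0.002]
contact_force: [0.3, 0.5, 0.7]
width: 0.0854
```

>>> drive_tool --pt "0 0 0 0 1" --pt "0 0 0 0 1" --pt "0 0 0 0 1"

```text
clock: 25.1
position: [0.4531, 0.0788, 0.1986]
ee_rot: [0.0, 1.0, -0.011, -0.004]
contact_force: [-0.2, -0.4, -0.2]
width: 0.0856
```

Run:
```python
from h import *
delta([.665,.17,.2],1.0488-np.pi/2)
c=cal("wrist"); im=manip.get_image("wrist"); cv2.imwrite("pics/w20.png",im)
for P,n,z,col in (((.4481,.0795,1.5452),"carrier",.01,(0,255,255)),((.4481,.0795,1.5452),"large_weight",.046,(0,0,255))):
  for _,p,a,b in model(n)[0 if n!="carrier" else 1:]:
    ca,sa=np.cos(P[2]),np.sin(P[2]); qq=p@np.array([[ca,sa],[-sa,ca]])+P[:2]
    cv2.polylines(im,[np.round(proj(c,np.c_[qq,np.full(len(qq),b+z)])*16).astype(int)],True,col,1,shift=4)
cv2.imwrite("pics/w20o.png",cv2.resize(im[100:300,200:440],None,fx=3,fy=3))
```

```text
clock 25.1 pos [0.4531 0.0788 0.1986] yaw -0.0211 F [-0.2 -0.4 -0.2] w 0.0856 q6 0.04 zaxis [-0.007 -0.001 -1.   ]
shift mm [209.9 -95.7  -3. ] turn 0.501
```

View pics/w20o.png

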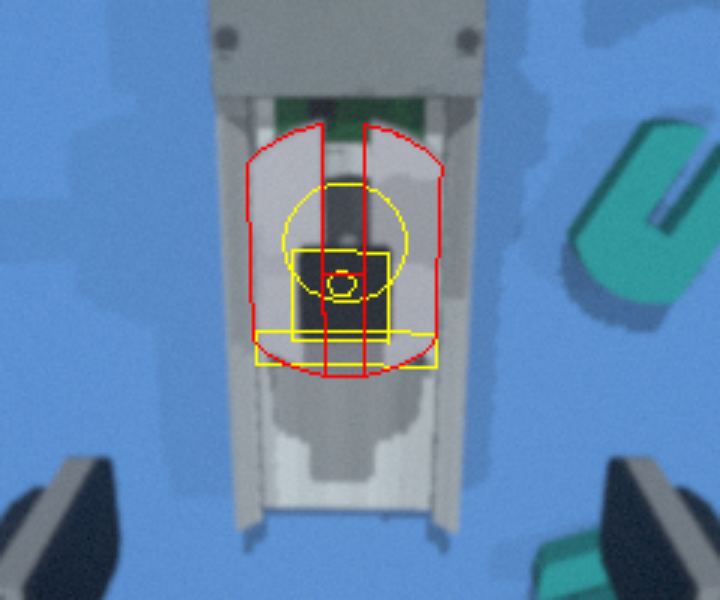

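>>> drive_tool --pt "210 -95 0 -0.75 1" --pt "210 -95 0 -0.75 1" --pt "210 -95 0 -0.75 1" --pt "210 -95 0 -0.75 1" --pt "210 -95 0 -0.75 1"

```text
clock: 25.65
position: [0.6677, 0.1707, 0.1944]
ee_rot: [-0.001, 0.933, 0.36, -0.004]
contact_force: [-0.4, 0.1, -0.0]
width: 0.0851
```

>>> drive_tool --pt "0 0 0 -0.75 1" --pt "0 0 0 -0.75 1" --pt "0 0 0 -0.75 1" --pt "0 0 0 -0.75 1" --pt "0 0 0 -0.75 1"

```text
clock: 26.15
position: [0.6672, 0.1706, 0.1923]
ee_rot: [-0.004, 0.737, 0.676, -0.005]
contact_force: [-0.2, -1.1, 0.6]
width: 0.0855
```

>>> drive_tool --pt "0 0 0 -0.75 1" --pt "0 0 0 -0.75 1" --pt "0 0 0 -0.75 1" --pt "0 0 0 -0.75 1" --pt "0 0 0 -0.75 1"

```text
clock: 26.65
position: [0.6666, 0.1705, 0.1903]
ee_rot: [-0.007, 0.438, 0.899, -0.004]
contact_force: [-0.4, -0.4, 0.2]
width: 0.0855
```

Run:
```python
from h import *
delta([.665,.17,.2],1.0488+np.pi/2)
```

```text
clock 26.65 pos [0.6666 0.1705 0.1903] yaw 2.235 F [-0.4 -0.4  0.2] w 0.0855 q6 -2.09 zaxis [-0.015 -0.001 -1.   ]
shift mm [ 0.6 -1.7 -9.6] turn -0.385
```

>>> drive_tool --pt "0 0 0 -0.385 1" --pt "0 0 0 -0.385 1" --pt "0 0 0 -0.385 1" --pt "0 0 0 -0.385 1"

```text
clock: 27.05
position: [0.666, 0.1704, 0.1886]
ee_rot: [-0.009, 0.258, 0.966, -0.003]
contact_force: [0.2, -1.3, 0.4]
width: 0.0854
```

Run:
```python
from h import *
delta([.665,.17,.2],1.0488+np.pi/2)
p=wfit("small_weight",(.6649,.1699,1.0488),"w21")
delta([p[0],p[1],.001],p[2]+np.pi/2)
```

```text
clock 27.05 pos [0.666  0.1704 0.1886] yaw 2.6198 F [ 0.2 -1.3  0.4] w 0.0854 q6 -2.47 zaxis [-0.018 -0.002 -1.   ]
shift mm [  0.8  -1.  -11.4] turn 0.0
[(0.91, [354.1, 48.9]), (0.69, [316.1, 168.8])] [318.83423677 176.62102619]
fit [0.6654 0.1699 1.0214] 0.058
clock 27.15 pos [0.6662 0.1705 0.1891] yaw 2.618 F [0.5 0.5 0.7] w 0.0855 q6 -2.47 zaxis [-0.018 -0.002 -1.   ]
shift mm [ -2.3   1.  188.1] turn 0.026
```

View pics/w21o.png

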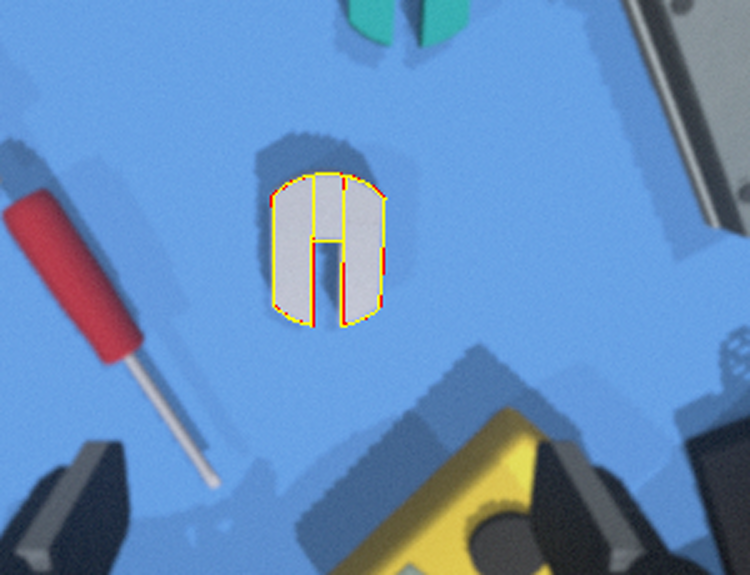

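>>> drive_tool --pt "-1.5 1 50 0.014 1" --pt "-1.5 1 100 0.014 1" --pt "-1.5 1 140 0.014 1" --pt "-1.5 1 165 0.014 1" --pt "-1.5 1 165 0.014 1"

```text
clock: 27.65
position: [0.6612, 0.1696, 0.019]
ee_rot: [-0.013, 0.266, 0.964, -0.005]
contact_force: [-0.4, -0.2, 0.3]
width: 0.0856
```

>>> drive_tool --pt "0 0 0 0 1" --pt "0 0 0 0 1" --pt "0 0 0 0 1"

```text
clock: 27.95
position: [0.6626, 0.1699, 0.021]
ee_rot: [-0.011, 0.266, 0.964, -0.005]
contact_force: [0.2, 0.4, 0.0]
width: 0.0856
```

Run:
```python
from h import *
delta([.6653,.1700,.001],1.035+np.pi/2)
im=manip.get_image("wrist"); cv2.imwrite("pics/w22.png",im)
```

```text
clock 27.95 pos [0.6626 0.1699 0.021 ] yaw 2.6023 F [0.2 0.4 0. ] w 0.0856 q6 -2.45 zaxis [-0.024 -0.003 -1.   ]
shift mm [-2.7  1.8 19.9] turn -0.004
```

View pics/w22.png

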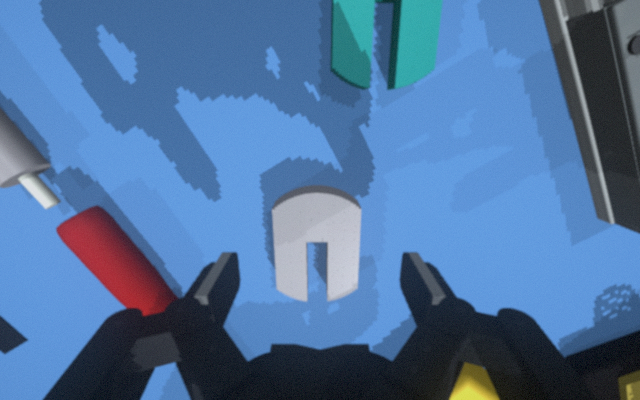

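>>> drive_tool --pt "-2.5 1.5 5 0 1" --pt "-2.5 1.5 12 0 1" --pt "-2.5 1.5 17 0 1" --pt "-2.5 1.5 18 0 1" --pt "-2.5 1.5 18 0 1"

```text
clock: 28.5
position: [0.6645, 0.1697, 0.0022]
ee_rot: [-0.012, 0.266, 0.964, -0.005]
contact_force: [-0.1, 0.1, -0.7]
width: 0.0855
```

Run:
```python
from h import *
delta([.6653,.1700,.001],1.035+np.pi/2)
```

```text
clock 28.5 pos [0.6645 0.1697 0.0022] yaw 2.6024 F [-0.1  0.1 -0.7] w 0.0855 q6 -2.45 zaxis [-0.026 -0.003 -1.   ]
shift mm [-0.6  0.6  1.2] turn -0.003
```

>>> drive_tool --pt "-0.5 0.5 1 0 1" --pt "-0.5 0.5 1 0 0.2" --pt "-0.5 0.5 1 0 -1" --pt "-0.5 0.5 1 0 -1" --pt "-0.5 0.5 1 0 -1" --squeeze 60

```text
clock: 29.0
position: [0.6657, 0.1701, 0.0018]
ee_rot: [-0.011, 0.266, 0.964, -0.005]
contact_force: [0.1, -0.1, 2.9]
width: 0.0483
```

>>> drive_tool --pt "0 0 0 0 -1" --pt "0 0 0 0 -1" --pt "0 0 0 0 -1"

```text
clock: 29.3
position: [0.6657, 0.1701, 0.0018]
ee_rot: [-0.011, 0.266, 0.964, -0.004]
contact_force: [1.1, -0.1, 0.4]
width: 0.0486
```

>>> drive_tool --pt "0 0 -15 0 -1" --pt "0 0 -50 0 -1" --pt "0 0 -100 0 -1" --pt "0 0 -140 0 -1" --pt "0 0 -140 0 -1"

```text
clock: 29.8
position: [0.6734, 0.1711, 0.15]
ee_rot: [-0.005, 0.266, 0.964, -0.002]
contact_force: [1.4, 0.0, -1.6]
width: 0.0485
```

Run:
```python
from h import *
delta([.450,.165,.15],-.022)
im=manip.get_image("wrist"); cv2.imwrite("pics/w23.png",im)
```

```text
clock 29.8 pos [0.6734 0.1711 0.15  ] yaw 2.6025 F [ 1.4  0.  -1.6] w 0.0485 q6 -2.45 zaxis [-0.01  -0.001 -1.   ]
shift mm [ 188.5 -119.9    2.3] turn 2.624
```

View pics/w23.png

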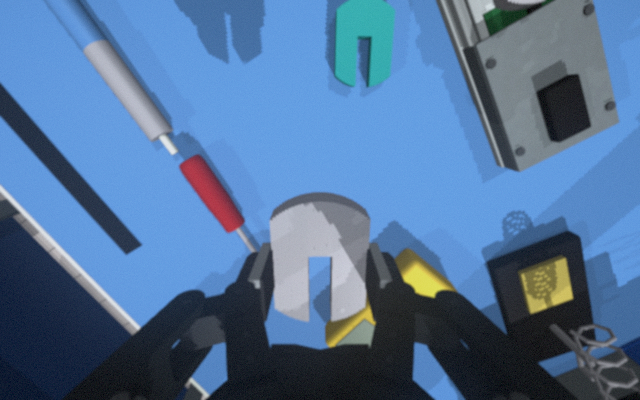

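>>> drive_tool --pt "0 0 0 0.73 -1" --pt "0 0 0 0.73 -1" --pt "0 0 0 0.73 -1" --pt "0 0 0 0.73 -1" --pt "0 0 0 0.73 -1"

```text
clock: 30.35
position: [0.6694, 0.1704, 0.1437]
ee_rot: [-0.008, 0.595, 0.804, -0.007]
contact_force: [0.2, 0.2, -2.5]
width: 0.0482
```

>>> drive_tool --pt "0 0 0 0.73 -1" --pt "0 0 0 0.73 -1" --pt "0 0 0 0.73 -1" --pt "0 0 0 0.73 -1" --pt "0 0 0 0.73 -1"

```text
clock: 30.85
position: [0.6676, 0.1701, 0.1411]
ee_rot: [-0.006, 0.844, 0.536, -0.012]
contact_force: [-0.1, -0.4, -3.1]
width: 0.0484
```

>>> drive_tool --pt "0 0 0 0.73 -1" --pt "0 0 0 0.73 -1" --pt "0 0 0 0.73 -1" --pt "0 0 0 0.73 -1" --pt "0 0 0 0.73 -1"

```text
clock: 31.35
position: [0.6658, 0.1698, 0.1385]
ee_rot: [-0.001, 0.98, 0.196, -0.016]
contact_force: [0.7, 0.5, -2.3]
width: 0.0479
```

Run:
```python
from h import *
delta([.450,.165,.15],-.022)
```

```text
clock 31.35 pos [0.6658 0.1698 0.1385] yaw 0.3953 F [ 0.7  0.5 -2.3] w 0.0479 q6 -0.25 zaxis [-0.032 -0.004 -0.999]
shift mm [-201.2  -78.7   -4.5] turn 0.417
```

>>> drive_tool --pt "-30 -10 -50 0.1 -1" --pt "-60 -20 -100 0.2 -1"

```text
clock: 31.55
position: [0.6119, 0.1656, 0.2216]
ee_rot: [0.001, 0.995, 0.095, -0.022]
contact_force: [1.0, 0.6, -1.0]
width: 0.048
```

Run:
```python
from h import *
delta([.450,.165,.15],-.022)
```

```text
clock 31.55 pos [0.6119 0.1656 0.2216] yaw 0.1906 F [ 1.   0.6 -1. ] w 0.048 q6 -0.04 zaxis [-0.043 -0.006 -0.999]
shift mm [-155.8  -29.9   78.5] turn 0.213
```

>>> drive_tool --pt "-50 -10 0 0.1 -1" --pt "-100 -20 0 0.213 -1" --pt "-150 -30 0 0.213 -1" --pt "-200 -35 0 0.213 -1" --pt "-200 -35 0 0.213 -1"

```text
clock: 32.05
position: [0.4, 0.1611, 0.2285]
ee_rot: [0.004, 1.0, -0.011, -0.027]
contact_force: [0.2, 0.4, -2.7]
width: 0.0484
```

>>> drive_tool --pt "0 0 0 0 -1" --pt "0 0 0 0 -1"

```text
clock: 32.25
position: [0.3991, 0.1608, 0.2276]
ee_rot: [0.004, 1.0, -0.01, -0.028]
contact_force: [1.7, 0.4, -3.3]
width: 0.0485
```

Run:
```python
from h import *
delta([.450,.165,.15],-.022)
```

```text
clock 32.25 pos [0.3991 0.1608 0.2276] yaw -0.0212 F [ 1.7  0.4 -3.3] w 0.0485 q6 0.24 zaxis [-0.056 -0.008 -0.998]
shift mm [55.1 -5.9 74.6] turn 0.001
```

>>> drive_tool --pt "50 0 -50 0 -1"

```text
clock: 32.35
position: [0.4253, 0.1587, 0.254]
ee_rot: [0.007, 0.999, -0.01, -0.042]
contact_force: [0.5, 0.5, -3.3]
width: 0.0482
```

Run:
```python
from h import *
delta([.450,.165,.15],-.022)
```

```text
clock 32.35 pos [0.4253 0.1587 0.254 ] yaw -0.0203 F [ 0.5  0.5 -3.3] w 0.0482 q6 0.22 zaxis [-0.083 -0.013 -0.996]
shift mm [ 33.1  -8.3 101.5] turn 0.002
```

>>> drive_tool --pt "20 -5 -10 0 -1" --pt "20 -5 10 0 -1" --pt "20 -5 10 0 -1" --pt "20 -5 10 0 -1"

```text
clock: 32.75
position: [0.4449, 0.163, 0.2414]
ee_rot: [0.007, 0.999, -0.01, -0.043]
contact_force: [-0.4, -0.4, -1.7]
width: 0.0487
```

Run:
```python
from h import *
delta([.450,.165,.15],-.022); s=manip.get_state(); print(s["qpos"],s["qd"])
```

```text
clock 32.75 pos [0.4449 0.163  0.2414] yaw -0.0208 F [-0.4 -0.4 -1.7] w 0.0487 q6 0.22 zaxis [-0.086 -0.014 -0.996]
shift mm [12.9 -3.5 90.5] turn 0.001
[0.20130952 0.16496402 1.63247668 0.00370192 1.43115186 0.22072227] [ 0.0022555  -0.02370473 -0.0141699   0.00069203 -0.00269575  0.00102618]
```

>>> drive_tool --pt "-50 0 50 0 -1"

```text
clock: 32.85
position: [0.4154, 0.1644, 0.2127]
ee_rot: [0.006, 0.999, -0.011, -0.035]
contact_force: [1.1, 0.5, -3.0]
width: 0.0483
```

Run:
```python
from h import *
delta([.450,.165,.15],-.022)
```

```text
clock 32.85 pos [0.4154 0.1644 0.2127] yaw -0.0221 F [ 1.1  0.5 -3. ] w 0.0483 q6 0.24 zaxis [-0.07  -0.011 -0.997]
shift mm [38.9 -2.1 60.1] turn -0.0
```

>>> drive_tool --pt "-50 0 30 0 -1"

```text
clock: 32.95
position: [0.365, 0.1653, 0.1857]
ee_rot: [0.006, 0.999, -0.012, -0.034]
contact_force: [-1.3, 0.5, -2.6]
width: 0.0482
```

>>> drive_tool --pt "-50 0 10 0 -1"

```text
clock: 33.05
position: [0.3124, 0.166, 0.1775]
ee_rot: [0.006, 0.999, -0.012, -0.036]
contact_force: [-0.8, 1.4, -2.7]
width: 0.0481
```

Run:
```python
from h import *
delta([.450,.165,.15],-.022)
```

```text
clock 33.05 pos [0.3124 0.166  0.1775] yaw -0.0249 F [-0.8  1.4 -2.7] w 0.0481 q6 0.3 zaxis [-0.071 -0.011 -0.997]
shift mm [139.1  -2.6  17.6] turn -0.003
```

>>> drive_tool --pt "30 0 0 0 -1" --pt "70 0 0 0 -1" --pt "110 0 0 0 -1" --pt "130 0 0 0 -1" --pt "130 0 0 0 -1"

```text
clock: 33.55
position: [0.4463, 0.1628, 0.1687]
ee_rot: [0.006, 0.999, -0.013, -0.034]
contact_force: [-0.7, -0.7, -3.0]
width: 0.0483
```

Run:
```python
from h import *
delta([.450,.165,.15],-.022)
```

```text
clock 33.55 pos [0.4463 0.1628 0.1687] yaw -0.026 F [-0.7 -0.7 -3. ] w 0.0483 q6 0.23 zaxis [-0.067 -0.01  -0.998]
shift mm [ 4.9 -2.5 18.3] turn -0.004
```

>>> drive_tool --pt "0 0 50 0 -1"

```text
clock: 33.65
position: [0.4494, 0.1637, 0.1235]
ee_rot: [0.004, 1.0, -0.013, -0.026]
contact_force: [1.8, 0.7, -3.6]
width: 0.0484
```

Run:
```python
from h import *
delta([.450,.165,.15],-.022)
```

```text
clock 33.65 pos [0.4494 0.1637 0.1235] yaw -0.0261 F [ 1.8  0.7 -3.6] w 0.0484 q6 0.22 zaxis [-0.052 -0.007 -0.999]
shift mm [ -0.8  -1.1 -26.5] turn -0.004
```

>>> drive_tool --pt "0 0 -30 0 -1" --pt "0 0 -80 0 -1" --pt "0 0 -110 0 -1" --pt "0 0 -110 0 -1"

```text
clock: 34.05
position: [0.4577, 0.1652, 0.2383]
ee_rot: [0.003, 1.0, -0.013, -0.021]
contact_force: [0.8, -0.2, -2.4]
width: 0.0484
```

>>> drive_tool --pt "0 0 50 0 -1"

```text
clock: 34.15
position: [0.4606, 0.1662, 0.1938]
ee_rot: [0.001, 1.0, -0.013, -0.013]
contact_force: [2.1, 0.1, -3.3]
width: 0.0484
```

Run:
```python
from h import *
delta([.450,.165,.15],-.022)
```

```text
clock 34.15 pos [0.4606 0.1662 0.1938] yaw -0.0255 F [ 2.1  0.1 -3.3] w 0.0484 q6 0.23 zaxis [-0.026 -0.001 -1.   ]
shift mm [-9.4  1.3 44.1] turn -0.003
```

>>> drive_tool --pt "-5 0 -30 0 -1" --pt "-10 0 -60 0 -1" --pt "-10 0 -60 0 -1" --pt "-10 0 -60 0 -1"

```text
clock: 34.55
position: [0.4515, 0.1665, 0.2538]
ee_rot: [0.001, 1.0, -0.013, -0.013]
contact_force: [-0.4, -1.0, -2.8]
width: 0.0481
```

>>> drive_tool --pt "0 0 50 0 -1"

```text
clock: 34.65
position: [0.4549, 0.1675, 0.2081]
ee_rot: [-0.001, 1.0, -0.013, -0.006]
contact_force: [2.5, 0.4, -4.6]
width: 0.0483
```

Run:
```python
from h import *
delta([.450,.165,.15],-.022)
```

```text
clock 34.65 pos [0.4549 0.1675 0.2081] yaw -0.0251 F [ 2.5  0.4 -4.6] w 0.0483 q6 0.23 zaxis [-0.013  0.001 -1.   ]
shift mm [-4.1  2.7 58.1] turn -0.003
```

>>> drive_tool --pt "-2 0 -20 0 -1" --pt "-4 0 -40 0 -1" --pt "-4 0 -40 0 -1"

```text
clock: 34.95
position: [0.4517, 0.1677, 0.2484]
ee_rot: [-0.001, 1.0, -0.012, -0.006]
contact_force: [1.7, -0.6, -1.9]
width: 0.0481
```

>>> drive_tool --pt "0 0 50 0 -1"

```text
clock: 35.05
position: [0.4569, 0.169, 0.2028]
ee_rot: [-0.003, 1.0, -0.012, 0.002]
contact_force: [3.3, 1.3, -3.9]
width: 0.0483
```

>>> drive_tool --pt "0 0 30 0 -1" --pt "0 0 40 0 -1" --pt "0 0 50 0 -1" --pt "0 0 50 0 -1" --pt "0 0 50 0 -1"

```text
clock: 35.55
position: [0.4579, 0.1694, 0.1536]
ee_rot: [-0.003, 1.0, -0.012, 0.003]
contact_force: [0.0, -0.0, -2.6]
width: 0.048
```

Run:
```python
from h import *
delta([.450,.162,.075],-.0235)
im=manip.get_image("wrist"); cv2.imwrite("pics/w24.png",im)
im=manip.get_image("scene"); cv2.imwrite("pics/s24.png",cv2.resize(im[90:210,270:470],None,fx=4,fy=4,interpolation=cv2.INTER_CUBIC))
```

```text
clock 35.55 pos [0.4579 0.1694 0.1536] yaw -0.025 F [ 0.  -0.  -2.6] w 0.048 q6 0.23 zaxis [ 0.006  0.005 -1.   ]
shift mm [-8.2  8.  78.5] turn -0.001
```

View pics/w24.png

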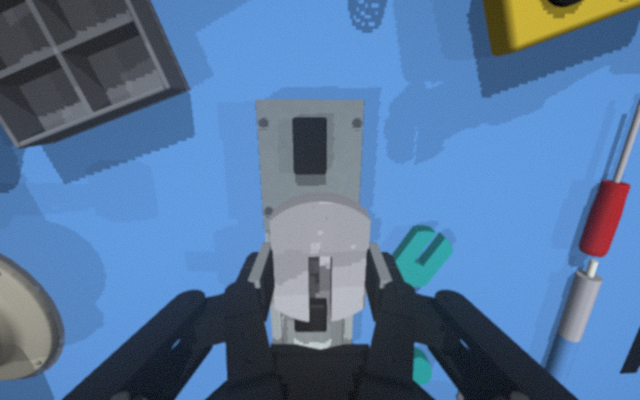

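View pics/s24.png

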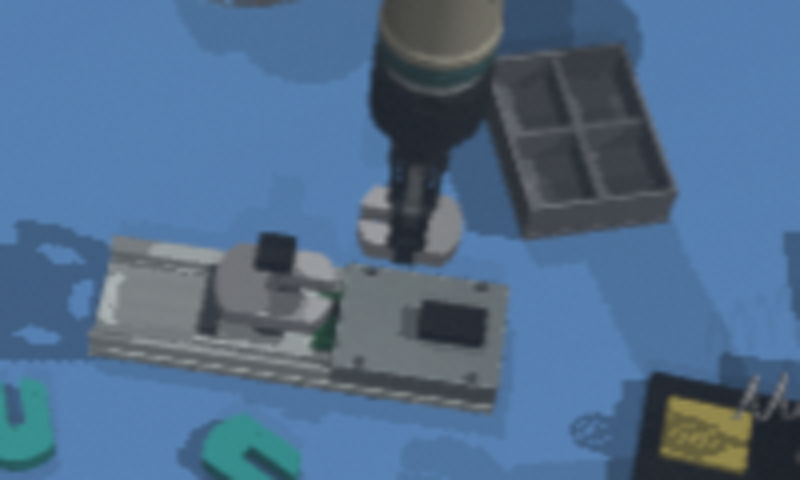

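>>> drive_tool --pt "-4 4 20 0 -1" --pt "-8 8 40 0 -1" --pt "-8 8 60 0 -1" --pt "-8 8 76 0 -1" --pt "-8 8 82 0 -1"

```text
clock: 36.15
position: [0.4502, 0.162, 0.0714]
ee_rot: [-0.003, 1.0, -0.013, 0.003]
contact_force: [0.7, 0.0, -2.6]
width: 0.0484
```

>>> drive_tool --pt "0 0 0 0 -1" --pt "0 0 0 0 -1" --pt "0 0 0 0 -1"

```text
clock: 36.45
position: [0.4512, 0.1623, 0.0725]
ee_rot: [-0.003, 1.0, -0.012, 0.004]
contact_force: [0.1, -0.1, -2.8]
width: 0.0486
```

Run:
```python
from h import *
delta([.4499,.160,.071],-.0235)
im=manip.get_image("wrist"); cv2.imwrite("pics/w25.png",im)
im=manip.get_image("scene"); cv2.imwrite("pics/s25.png",cv2.resize(im[90:210,270:470],None,fx=4,fy=4,interpolation=cv2.INTER_CUBIC))
```

```text
clock 36.45 pos [0.4512 0.1623 0.0725] yaw -0.0249 F [ 0.1 -0.1 -2.8] w 0.0486 q6 0.22 zaxis [ 0.008  0.006 -1.   ]
shift mm [-1.2  2.3  1.4] turn -0.001
```

View pics/w25.png

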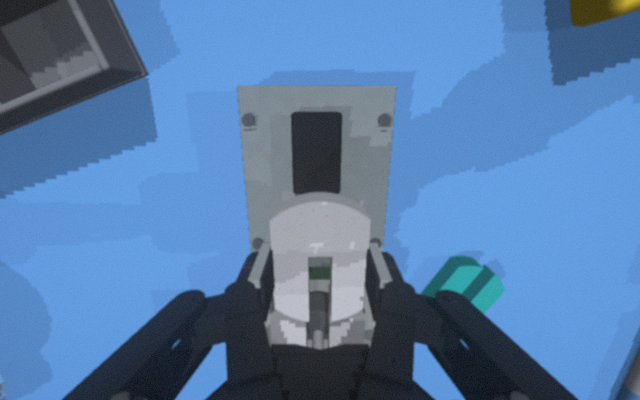

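View pics/s25.png

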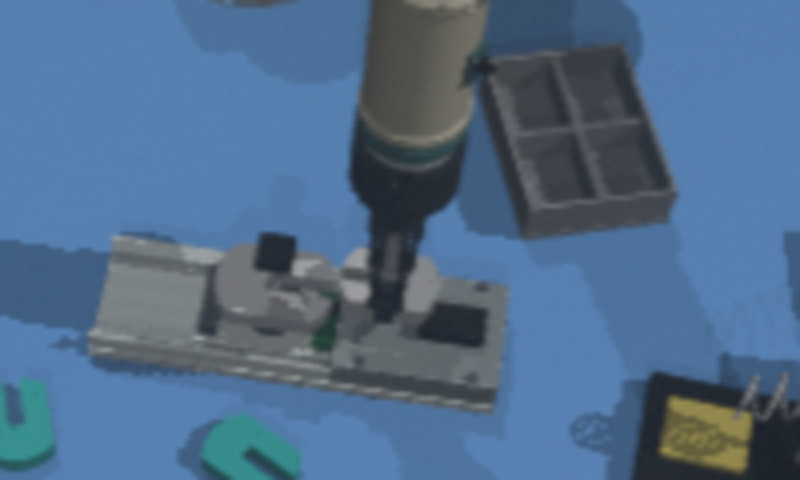

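>>> drive_tool --pt "-1 12 0 0 -1" --pt "-1 24 0 0 -1" --pt "-1 36 0 0 -1" --pt "-1 48 0 0 -1" --pt "-1 48 0 0 -1"

```text
clock: 37.05
position: [0.4485, 0.1124, 0.0719]
ee_rot: [-0.003, 1.0, -0.014, 0.004]
contact_force: [0.2, 0.7, -2.8]
width: 0.0485
```

Run:
```python
from h import *
delta([.4480,.0795,.068],-.0235)
im=manip.get_image("wrist"); cv2.imwrite("pics/w26.png",im)
im=manip.get_image("scene"); cv2.imwrite("pics/s26.png",cv2.resize(im[90:210,270:470],None,fx=4,fy=4,interpolation=cv2.INTER_CUBIC))
```

```text
clock 37.05 pos [0.4485 0.1124 0.0719] yaw -0.0272 F [ 0.2  0.7 -2.8] w 0.0485 q6 0.11 zaxis [ 0.008  0.005 -1.   ]
shift mm [ 0.4 32.9  3.8] turn -0.004
```

View pics/w26.png

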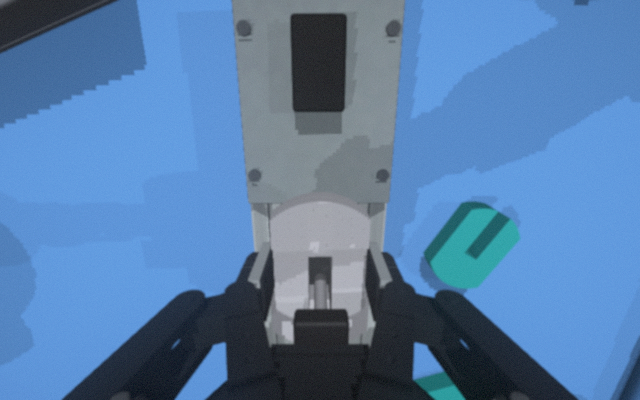

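View pics/s26.png

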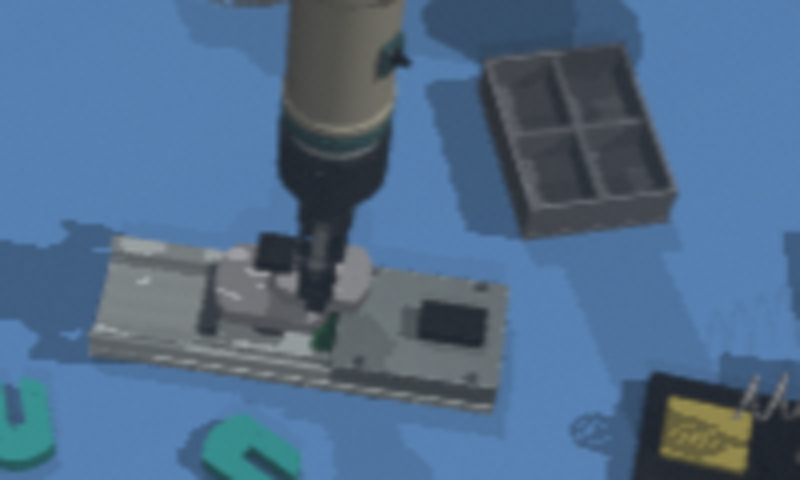

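>>> drive_tool --pt "0 8 0 0 -1" --pt "0 16 0 0 -1" --pt "0 24 0 0 -1" --pt "0 30.5 0 0 -1" --pt "0 30.5 0 0 -1"

```text
clock: 37.65
position: [0.4479, 0.0824, 0.0718]
ee_rot: [-0.003, 1.0, -0.014, 0.004]
contact_force: [0.1, -0.7, -2.7]
width: 0.0484
```

Run:
```python
from h import *
delta([.4480,.0815,.066],-.0235)
im=manip.get_image("wrist"); c=cal("wrist"); cv2.imwrite("pics/w27.png",im)
cv2.imwrite("pics/z27.png",cv2.resize(im[180:380,220:420],None,fx=3,fy=3,interpolation=cv2.INTER_CUBIC))
```

```text
clock 37.65 pos [0.4479 0.0824 0.0718] yaw -0.0278 F [ 0.1 -0.7 -2.7] w 0.0484 q6 0.05 zaxis [ 0.008  0.006 -1.   ]
shift mm [0.1 0.9 5.8] turn -0.004
```

View pics/z27.png

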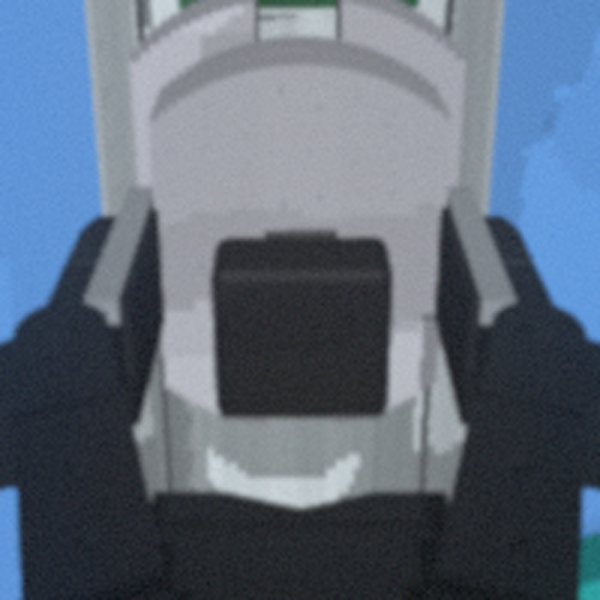

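>>> drive_tool --pt "0 1 2 0 -1" --pt "0 1 4 0 -1" --pt "0 1 5.5 0 -1" --pt "0 1 5.5 0 -1"

```text
clock: 38.1
position: [0.4477, 0.082, 0.066]
ee_rot: [-0.003, 1.0, -0.014, 0.004]
contact_force: [-0.6, 0.5, -3.2]
width: 0.0487
```

>>> drive_tool --pt "0 0 0.7 0 -1" --pt "0 0 1.2 0 -1" --pt "0 0 1.2 0 -1"

```text
clock: 38.4
position: [0.4477, 0.0821, 0.0647]
ee_rot: [-0.003, 1.0, -0.014, 0.004]
contact_force: [-0.6, -0.3, -2.8]
width: 0.0479
```

>>> drive_tool --pt "0 0 0.5 0 -1" --pt "0 0 1 0 -1" --pt "0 0 1 0 -1"

```text
clock: 38.7
position: [0.4478, 0.0821, 0.0641]
ee_rot: [-0.003, 1.0, -0.014, 0.004]
contact_force: [-0.8, -0.4, 1.7]
width: 0.0482
```

>>> drive_tool --pt "0 0 0.5 0 -1" --pt "0 0 1 0 -1" --pt "0 0 1 0 -1"

```text
clock: 39.0
position: [0.448, 0.0822, 0.0639]
ee_rot: [-0.003, 1.0, -0.014, 0.004]
contact_force: [-2.3, -0.7, 8.2]
width: 0.048
```

>>> drive_tool --pt "0 0 -0.5 0 -1" --pt "0 0 -0.5 0 0.3" --pt "0 0 -0.5 0 0.5" --pt "0 0 -0.5 0 0.8" --pt "0 0 -0.5 0 1"

```text
clock: 39.5
position: [0.4481, 0.0822, 0.0643]
ee_rot: [-0.003, 1.0, -0.014, 0.004]
contact_force: [0.8, 0.3, -0.9]
width: 0.0852
```

Run:
```python
from h import *
delta([.4480,.0815,.066],-.0235)
im=manip.get_image("wrist"); c=cal("wrist"); cv2.imwrite("pics/w28.png",im)
```

```text
clock 39.5 pos [0.4481 0.0822 0.0643] yaw -0.0273 F [ 0.8  0.3 -0.9] w 0.0852 q6 0.05 zaxis [ 0.008  0.006 -1.   ]
shift mm [-0.1  0.7 -1.7] turn -0.004
```

View pics/w28.png

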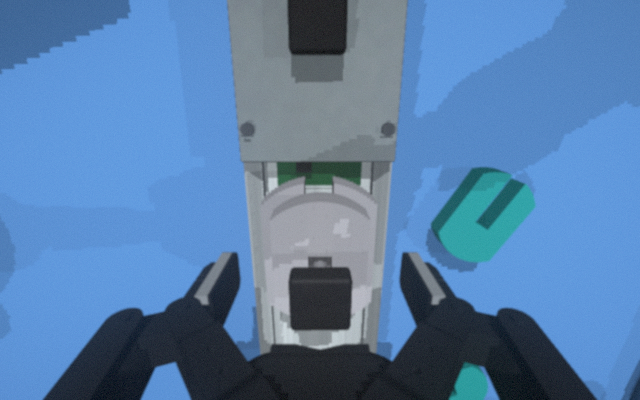

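Released, both discs flat and stem inside the slots. Lift clear and check.

>>> drive_tool --pt "0 0 -20 0 1" --pt "0 0 -60 0 1" --pt "0 0 -105 0 1" --pt "0 0 -140 0 1" --pt "0 0 -140 0 1"

```text
clock: 40.05
position: [0.4504, 0.0814, 0.2093]
ee_rot: [-0.003, 1.0, -0.014, 0.01]
contact_force: [0.6, 0.1, -0.8]
width: 0.0859
```

>>> drive_tool --pt "0 0 0 0 1" --pt "0 0 0 0 1" --pt "0 0 0 0 1"

```text
clock: 40.35
position: [0.4496, 0.0814, 0.208]
ee_rot: [-0.003, 1.0, -0.014, 0.008]
contact_force: [-0.0, -0.1, -0.2]
width: 0.0854
```

Run:
```python
from h import *
delta([.4480,.0815,.066],-.0235)
c=cal("wrist"); im=manip.get_image("wrist"); cv2.imwrite("pics/w29.png",im)
big=cv2.resize(im[80:280,220:420],None,fx=3,fy=3,interpolation=cv2.INTER_CUBIC)
o=im.copy()
for P,n,z,col in (((.4481,.0795,1.5452),"carrier",.01,(0,255,255)),((.4481,.0795,1.5452),"large_weight",.046,(0,0,255)),((.4481,.082,-1.597),"small_weight",.062,(255,0,0))):
  for _,p,a,b in model(n)[0 if n!="carrier" else 3:]:
    ca,sa=np.cos(P[2]),np.sin(P[2]); qq=p@np.array([[ca,sa],[-sa,ca]])+P[:2]
    cv2.polylines(o,[np.round(proj(c,np.c_[qq,np.full(len(qq),b+z)])*16).astype(int)],True,col,1,shift=4)
b2=cv2.resize(o[80:280,220:420],None,fx=3,fy=3,interpolation=cv2.INTER_CUBIC)
cv2.imwrite("pics/z29.png",np.hstack([big[:,100:500],b2[:,100:500]]))
```

```text
clock 40.35 pos [0.4496 0.0814 0.208 ] yaw -0.0272 F [-0.  -0.1 -0.2] w 0.0854 q6 0.05 zaxis [ 0.017  0.007 -1.   ]
shift mm [ -3.9   0.9 141.9] turn -0.004
```

View pics/z29.png

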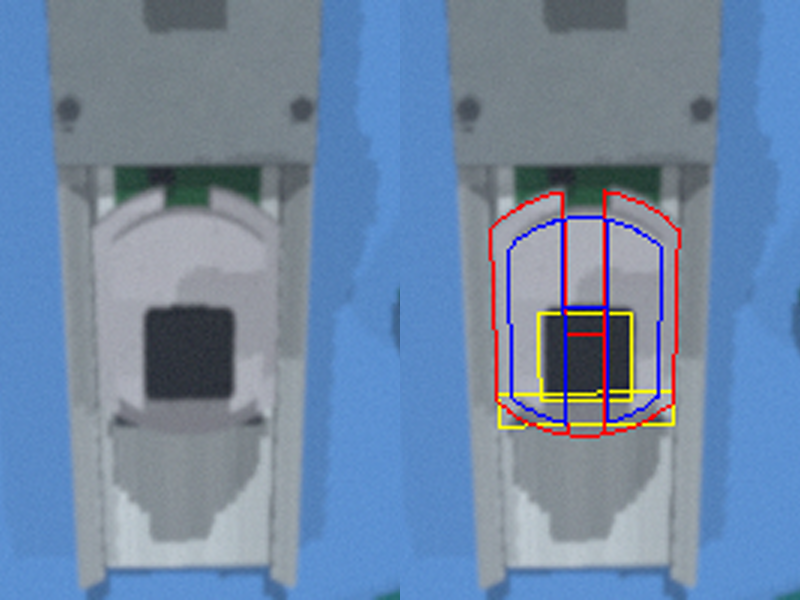

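Run:
```python
from h import *
c=cal("wrist")
for y in (.127,.1295,.132): print(y,proj(c,[[.449,y,.034]]).round(1))
for y in (.0775,.0795,.0815): print("knob far/near",proj(c,[[.448,y+.014,.104],[.448,y-.014,.104]]).round(1).tolist())
im=cv2.imread("pics/w29.png"); g=cv2.cvtColor(im,cv2.COLOR_BGR2GRAY)
print(g[125:145,300].tolist(), g[175:220,283].tolist())
manip.get_image("top"); manip.get_image("scene")
for n in ["top","scene"]:
    cv2.imwrite(f"pics/{n}_end.png",manip.get_image(n))
```

```text
0.127 [[314.  137.1]]
0.1295 [[314.  134.8]]
0.132 [[313.9 132.5]]
knob far/near [[314.1, 186.2], [315.1, 215.0]]
knob far/near [[314.0, 184.1], [315.0, 213.0]]
knob far/near [[314.0, 181.9], [314.9, 211.0]]
[130, 125, 125, 127, 127, 130, 128, 128, 127, 109, 85, 60, 57, 63, 60, 60, 54, 60, 77, 109] [140, 146, 144, 137, 138, 139, 142, 141, 143, 144, 141, 141, 140, 142, 139, 140, 137, 138, 138, 141, 141, 144, 141, 143, 145, 144, 144, 146, 139, 145, 148, 147, 146, 145, 144, 144, 143, 141, 141, 145, 141, 141, 144, 147, 158]
```

View pics/top_end.png

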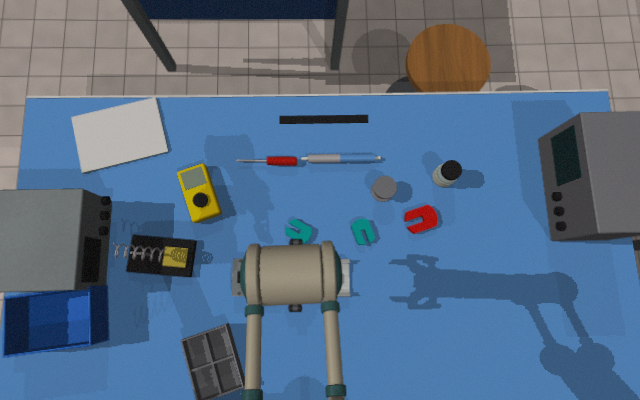

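Run:
```python
from h import *
print(manip.sign_off()); print(manip.get_state()["clock"])
```

```text
the job is handed in; nothing more can be done
None
the job is handed in; nothing more can be done
```

I laid the carrier in the channel and slid it under the hood until the push force jumped to about 10 N with the motion stopping. A second push of about 9 N moved the tool only 0.4 mm, so I took it as home. I then put the large weight on the stem with its slot towards the hood, and the small one on top with its slot facing away from the hood. I handed the job in at about 40.5 s; no verdict is reported.

- **Weights:** Both settled at the heights expected for resting on the boss and on each other, at tool heights 43.9 mm and 63.9 mm. The last wrist picture shows both discs flat around the stem, about 2–3 mm off at most.
- **Carrier:** The knob measured at y about 0.080 m, against about 0.080 m when the carrier was pushed home, so it had not moved by more than about 1 mm. I can't read the contact joint itself, so "home" rests on the push force and that position.
- **Bystanders and look-alikes:** None had visibly moved in the last top picture, and the gripper was well clear. I compared that picture by eye only.
- **Disagreements:** The wrist camera's position differed from the gripper's by up to 2 mm, and for the sideways fit I used the gripper's figure. The tool drifted up to 0.086 rad out of vertical while carrying the small weight. I brought it back to about 0.01 rad before placing it.

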